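# Put the burnisher and the bone folder away in their tray

## Robot

A 6-joint arm with a two-finger parallel gripper is mounted at the origin on a cart in front of the work surface, level with it; the furniture and walls round the work are solid. World frame = base frame: x ahead of the robot, y to its left, z up, the work surface at z = 0. Lengths are in m, angles in degrees, forces in N, time in s.
With the tool pointing down it reaches from about 0.4 to 0.825 m from the base axis. Payload 7 kg.
Tool frame: the origin (TCP) lies at the centre of the arm's flange, where the gripper is bolted on; the fingertips stand 178 mm ahead of it and the grasp point (between the pads) lies 159 mm ahead of it; x points along the fingers, y is the direction in which the jaws open and shut, and the axes are right-handed (so a half turn about x gives the same grasp; the last joint's range is limited). The gripper opens to 88 mm and grips with 3 to 60 N. Pads are 19 mm wide; open, the fingers measure 130 mm over their backs; the gripper's body (78 mm by 193 mm) begins 47 mm behind the grasp point.
Start: joints at [88.871, 20.546, 0.682, 0, -70.136, -16.507], TCP at [0.205, 0.643, 0.405] pointing down, gripper open.
Joint ranges: [-176.03, 176.03], [-82.01, 121.73], [-58.28, 71.71], [-173.87, 95.51], [-174.79, -0.11], [-173.66, 173.66]. Speed limits (degrees/s): [136.94, 136.94, 172.46, 180, 180, 180].

## Interface

Orientations are given as [roll, pitch, yaw] about the fixed x, y, z axes, in that order (R = Rz(yaw) Ry(pitch) Rx(roll)).
In Python, from plant import ctrl gives the robot as it stands. The module is installed in compiled form; this text tells all that it offers.
- The arm moves only by the shell command python3 -m inch 'ROWS'. ROWS is JSON, one flat list of numbers, 7 for each row, row after row: the shift along the tool's x, y, z in m, then the turn, a rotation vector about the tool's x, y, z in degrees, then the finger opening in m, from 0 to 0.0876. In form: [dx, dy, dz, rx, ry, rz, hand, dx, dy, dz, rx, ry, rz, hand, ...]. A call has 1 to 20 rows; each row shifts and turns the pose as measured when the row begins, along the tool's axes as they then stand; what a row does not reach is not made up. A row lasts 1/8 s, in which the tool goes at most 62.5 mm and 10.7 degrees, less where a joint would pass 70% of its speed; a pose out of reach is approached as far as the arm can. A call with a gripper value outside its range is refused whole. The fingers move at their own pace and stop on an object; the grip force is fixed at half the most. Time passes only in rows, so rows that do not move let the fingers close. It gives the time, the measured TCP pose, the force and the opening at its end, in the units of the state.
- ctrl.get_obs(): the state, without advancing time (a new reading comes with each control period).
- ctrl.snapshot(name): name is "scene" or "top" or "wrist"; returns a dict with "color" (400x640x3 uint8, red, green, blue), "depth" (400x640 float32, m along the optical axis (not along the pixel's ray), 0 where there is no reading), "K" (3x3 intrinsics, pixels), "position" and "attitude" of the camera in the world; the wrist camera has in their place "hand_eye" (4x4, takes a point from camera to tool coordinates, whose origin is the TCP and whose axes are the tool frame's). Camera axes: x right, y up, looking along -z (the intrinsics and any distortion apply to the point x, -y, -z); pixel columns grow to the right and rows downward; lengths in m; the calibration is good to about 2 mm. A picture is of the moment at which its call begins: read the wrist's pose just before it.
- ctrl.close_job(): hands the job in, once; it reports no verdict.
The state is a dict: "clock": time; "joint_pos": joint angles; "qvel": joint speeds; "tau": joint torques, N m; "tool_pos": TCP position; "orientation": TCP orientation; "force": force on the tool from outside, world axes, zero at the start; "moment": the same for the moment, N m; "opening": finger opening in m.
Only numpy, scipy, OpenCV 4.12 (cv2) and the standard library are available. Lean on these libraries where they do the work, as an engineer would, in place of code of your own. Each camera call takes 0.05 s, during which the arm holds its last target.

## Task

First pull the cordless burnisher out of the sprung socket of its leaning charging dock and lay it in its compartment of the wooden tray, plug end and wooden nose each in the part cut for it, flat on the floor. Then lay the bone folder flat in the long straight compartment beside it. Set each down with the gripper rather than dropping it, and leave the tin and the white spool where they are.

Things in the scene. Friction and masses are not known exactly. Their poses are not given: they have to be found in the camera images.
- dock: Fixed grey charging dock on a black base 150 x 84 x 8 mm; origin on the table under it, x the direction in which its 20 mm wide bed rises (35 deg, 0.61 rad), z up. The plugged-in burnisher's origin is 66 mm above this origin. Two 4 mm side guides stand 17 mm off its axis, 24 to 46 mm behind its middle; ahead of them its sides are free for the fingers, also along the pull.
- catch (a joint): Sprung steel catch on the socket block (38 mm wide, 34 high, at the dock's low end): slide, 0 = down, up to 6 mm = raised; rises 2 mm as the plug's rib passes. The plug sits 19 mm deep: pull up along the bed at least 25 mm, with about 8 to 18 N.
- burnisher: Cordless edge burnisher, 160 mm long, 0.16 kg: black body 96 x 30 x 28 mm (long, wide, high), dark wooden nose 17 mm thick, 44 mm long, steel plug behind, 16 x 12 mm, 20 mm long, a rib on its top. Origin on the axis in the middle of the black body (near its centre of mass), x to the nose, z out of its top (grey switch). Starts plugged into the dock, x rising at 35 deg.
- nose_tip (a point): the tip of the burnisher's nose, 92 mm from its origin along its x
- tray: Fixed wooden tray 200 x 126 x 18 mm, floor 4 mm; origin at the centre of its underside, x lengthwise. At y = 34 mm the stepped compartment: 38 mm wide from x = -83 to 47, then a 24 mm wide nose slot to 91. At y = -34 the straight one: 32 mm wide, x = -78 to 62. From x = -36 to 20 a finger scoop runs right across the tray, without walls above the floor.
- burnisher_seat (a point): where the burnisher's origin belongs when it lies in its compartment: 18 mm above the table, on the compartment's centre line, in the middle of the scoop; axes as the tray's (nose to +x)
- folder_seat (a point): the floor of the folder's compartment at its middle, 4 mm above the table; the folder's origin belongs here; axes as the tray's
- folder: White bone folder, a flat bar 126 mm long, 24 mm wide, 9 mm thick, lying flat on the table; origin at the centre of its underside, its long axis is its y, z up. Either end may point either way in the tray.
- tin: bystander: round tin 63 mm across, 22 mm high, origin at the centre of its underside
- spool: bystander: white thread spool about 52 mm across, 20 mm high, lying flat, origin at the centre of its underside
Mind the look-alikes: they are no part of the job. Of the things that look like the burnisher, the larger one is meant.

How it is judged:
By the outcome, as a careful person would: the job done as asked, in the order asked, and still so for the second after the job is handed in, with the robot touching nothing.
It also fails if it takes over 58 s, if anything falls off the work surface, if the arm or the gripper's body presses on something with over 40 N, if the wrist force passes 120 N, or if a joint passes its speed limit or range.

## Working session

There is one attempt and no reset: what is moved stays moved. The work goes in short steps, Python scripts to look and compute and a shell command to move; the robot and the scene stay as the last step left them, time stands still between calls to the robot, and variables do not carry over. Pictures are saved under pics/ and viewed, and the job is handed in when it is done.

```bash
mkdir -p pics; ls
cat > h.py <<'E'
import numpy as np, cv2
from scipy.spatial.transform import Rotation as R
from plant import ctrl
def snap(n,fn=None):
    o=ctrl.get_obs(); s=ctrl.snapshot(n); s['obs']=o
    if fn: cv2.imwrite('pics/'+fn,s['color'][:,:,::-1])
    return s
E
python3 - <<'E'
from h import *
print(ctrl.get_obs())
for n in ('scene','top','wrist'):
    s=snap(n,n+'0.png'); np.savez('pics/'+n+'0.npz',**{k:v for k,v in s.items() if k!='obs'})
    print(n,{k:s[k] for k in s if k not in('color','depth','obs')}, s['depth'].min(), s['depth'].max())
E
```

```text
pics
{'clock': 0.0, 'joint_pos': array([ 8.88685061e+01,  2.05913315e+01,  6.33930593e-01, -1.98784616e-02,
       -7.01355462e+01, -1.65035019e+01]), 'qvel': array([ 0.01084545, -0.05685138, -0.06133992,  0.15437029,  0.09034973,
       -0.02448683]), 'tau': array([-1.03976232e-03, -5.82718384e+01,  2.93053150e+01,  6.99693024e+00,
        6.76166557e-03, -1.65766774e-04]), 'tool_pos': array([0.20447358, 0.6430826 , 0.40372556]), 'orientation': array([  95.13722932,   89.90519243, -102.50453627]), 'force': array([ 0.00827999, -0.73729165,  0.72364517]), 'moment': array([-0.02095915, -0.00730722,  0.0609216 ]), 'opening': 0.08738290977490268}
scene {'K': array([[497.7952408 ,   0.        , 320.28844446],
       [  0.        , 497.7952408 , 209.30248952],
       [  0.        ,   0.        ,   1.        ]]), 'position': array([ 5.23908816e-05, -3.35409802e-01,  4.89079154e-01]), 'attitude': array([ 6.20984526e+01,  3.71975951e-02, -4.60017061e+01])} 0.0 3.3360627
top {'K': array([[435.66749264,   0.        , 318.10737804],
       [  0.        , 435.66749264, 190.21425989],
       [  0.        ,   0.        ,   1.        ]]), 'position': array([0.35599845, 0.20387588, 0.92621523]), 'attitude': array([ 11.99432699,   0.25258904, -98.3944759 ])} 0.0 1.8155459
wrist {'K': array([[286.13284589,   0.        , 319.8638794 ],
       [  0.        , 286.13284589, 200.64684344],
       [  0.        ,   0.        ,   1.        ]]), 'hand_eye': array([[-1.51778816e-03,  3.10269415e-01, -9.50647456e-01,
         1.97402937e-02],
       [ 9.99998847e-01,  5.06872364e-04, -1.43115033e-03,
         1.49264196e-04],
       [ 3.78147474e-05, -9.50648533e-01, -3.10269827e-01,
        -8.37311895e-02],
       [ 0.00000000e+00,  0.00000000e+00,  0.00000000e+00,
         1.00000000e+00]])} 0.0 1.4264073
```

View pics/scene0.png

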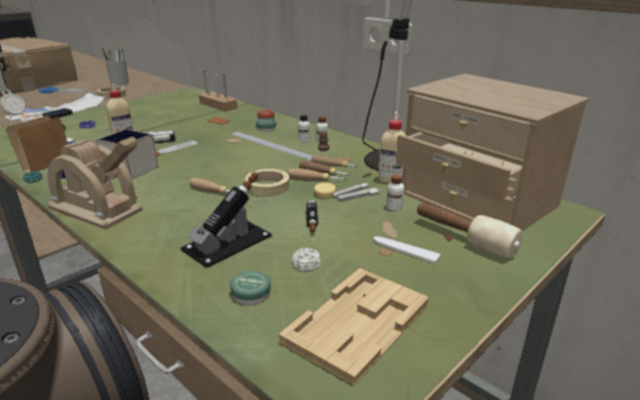

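View pics/top0.png

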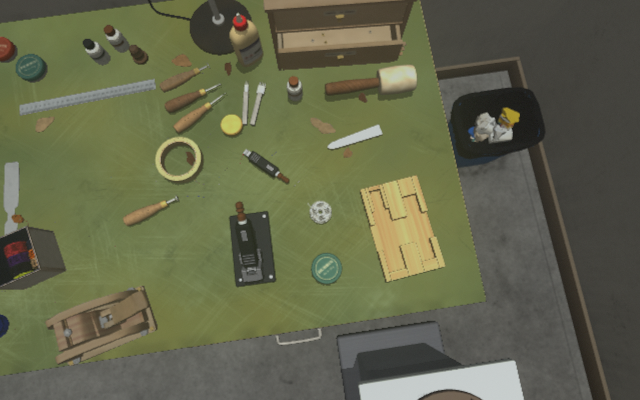

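View pics/wrist0.png

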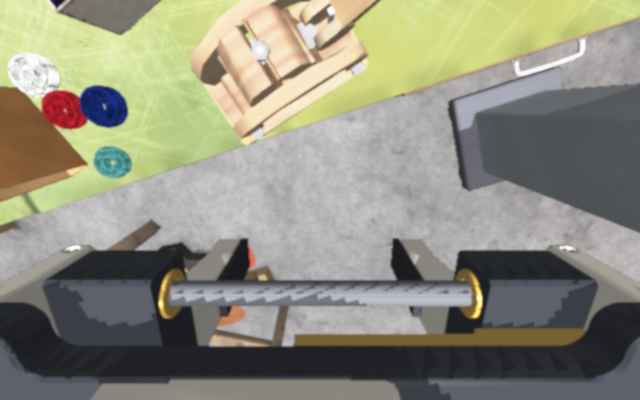

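The scene and top views show the dock with burnisher (top ~253,248, nose at 240,207), tray (402,228), folder (355,138), tin (327,268) and spool (320,212). There is a small look-alike at (266,165). I'll zoom in next.

```bash
cat >> h.py <<'E'
def pose(s):
    if 'hand_eye' in s:
        o=s['obs'];T=np.eye(4);T[:3,:3]=R.from_euler('xyz',o['orientation'],degrees=True).as_matrix();T[:3,3]=o['tool_pos']
        T=T@s['hand_eye'];return T[:3,:3],T[:3,3]
    return R.from_euler('xyz',s['attitude'],degrees=True).as_matrix(),np.array(s['position'])
def ray(s,u,v):
    K=s['K'];u=np.asarray(u,float);v=np.asarray(v,float)
    d=np.stack([(u-K[0,2])/K[0,0],-(v-K[1,2])/K[1,1],-np.ones_like(u)],-1)
    A,p=pose(s);return d@A.T,p
def onplane(s,u,v,z):
    d,p=ray(s,u,v);t=(z-p[2])/d[...,2];return p+d*t[...,None]
def bydepth(s,u,v):
    d,p=ray(s,u,v);return p+d*s['depth'][np.asarray(v).astype(int),np.asarray(u).astype(int)][...,None]
def proj(s,P):
    A,p=pose(s);c=(np.asarray(P)-p)@A;K=s['K'];return np.stack([K[0,2]+K[0,0]*c[...,0]/-c[...,2],K[1,2]-K[1,1]*c[...,1]/-c[...,2]],-1)
def crop(s,fn,u0,v0,u1,v1,f):
    cv2.imwrite('pics/'+fn,cv2.resize(s['color'][v0:v1,u0:u1,::-1],None,fx=f,fy=f,interpolation=cv2.INTER_CUBIC))
E
python3 - <<'E'
from h import *
t=dict(np.load('pics/top0.npz'));s=dict(np.load('pics/scene0.npz'))
crop(t,'topc.png',210,120,460,300,3.2)
crop(s,'scc.png',170,160,450,380,2.8)
for n,u,v in [('dock base c',253,248),('tin',327,268),('spool',320,212),('tray',402,228),('folder',355,138),('table',290,300)]:
    print(n,bydepth(t,np.array(u),np.array(v)).round(4),onplane(t,np.array(u),np.array(v),0.0).round(4))
for n,u,v in [('tin',250,285),('spool',306,259),('tray',350,325),('folder',406,248)]:
    print(n,bydepth(s,np.array(u),np.array(v)).round(4))
E
```

```text
dock base c [0.4406 0.3234 0.0732] [0.4479 0.3337 0.    ]
tin [0.3833 0.1854 0.018 ] [0.3838 0.1851 0.    ]
spool [0.5033 0.1822 0.    ] [0.5033 0.1822 0.    ]
tray [0.4434 0.0146 0.0015] [0.4435 0.0143 0.    ]
folder [0.6542 0.0816 0.0082] [0.6569 0.0805 0.    ]
table [ 0.3306  0.2705 -0.0011] [0.3307 0.2704 0.    ]
tin [0.3758 0.1795 0.0237]
spool [0.4903 0.172  0.0205]
tray [0.4319 0.0222 0.0033]
folder [0.652  0.0805 0.009 ]
```

View pics/topc.png

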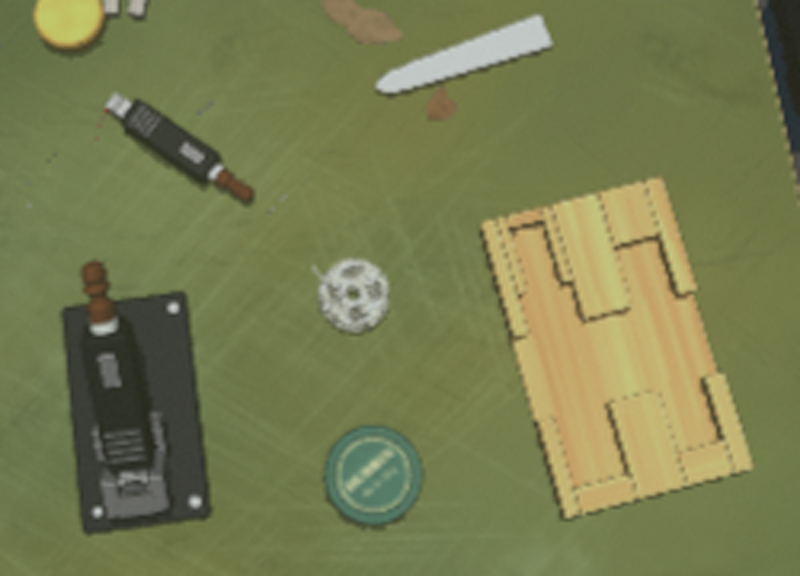

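View pics/scc.png

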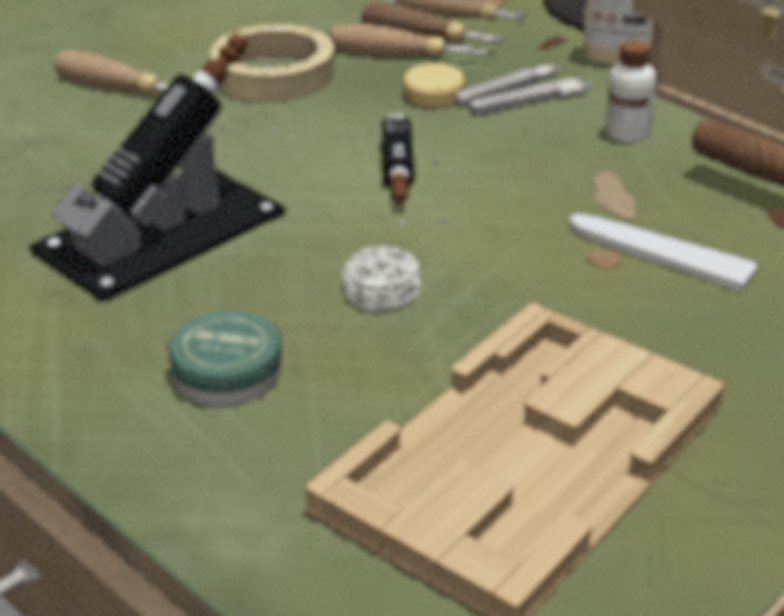

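```bash
cat > m.py <<'E'
from h import *
def cloud(s,u0,v0,u1,v1):
    V,U=np.mgrid[v0:v1,u0:u1];P=bydepth(s,U.ravel(),V.ravel());c=s['color'][v0:v1,u0:u1].reshape(-1,3).astype(int)
    ok=s['depth'][v0:v1,u0:u1].ravel()>0
    return P[ok],c[ok]
def rect(P):
    (c,(w,h),a)=cv2.minAreaRect((P[:,:2]*1000).astype(np.float32));return np.round(c,1),round(w,1),round(h,1),round(a,2)
E
python3 - <<'E'
from m import *
t=dict(np.load('pics/top0.npz'));s=dict(np.load('pics/scene0.npz'))
P,c=cloud(t,290,285,330,330);print('table top',np.median(P[:,2]),P[:,2].std())
for n,im,b in (('top',t,(355,165,450,290)),('scene',s,(270,260,440,385))):
    P,c=cloud(im,*b)
    m=(P[:,2]>0.012)&(P[:,2]<0.022);print(n,'tray',m.sum(),np.median(P[m,2]),rect(P[m]))
    w=(c[:,0]-c[:,2]>45)&(P[:,2]>-.01)&(P[:,2]<.03);print(' woodmask',rect(P[w]))
for n,im,b in (('top',t,(325,120,390,155)),('scene',s,(365,225,445,270))):
    P,c=cloud(im,*b)
    m=(c.min(1)>125)&(P[:,2]<0.03);print(n,'folder',m.sum(),np.median(P[m,2]),rect(P[m]),P[m].mean(0))
for n,im,b in (('top',t,(225,195,280,290)),('scene',s,(175,175,280,270))):
    P,c=cloud(im,*b)
    m=(c.max(1)<75)&(P[:,2]<0.018)&(P[:,2]>-.01);print(n,'dock',m.sum(),np.median(P[m,2]),rect(P[m]))
    m=(c[:,0]-c[:,2]>20)&(c[:,0]>c[:,1]+20)&(P[:,2]>.06);print(' nose',m.sum(),P[m].mean(0),P[m].min(0),P[m].max(0))
    m=(c.max(1)<75)&(P[:,2]>0.045);print(' body',m.sum(),P[m].mean(0),rect(P[m]))
for n,im,b in (('top',t,(305,248,350,290)),('scene',s,(220,262,280,310))):
    P,c=cloud(im,*b);m=(P[:,2]>.012);print(n,'tin',rect(P[m]),P[m].mean(0))
for n,im,b in (('top',t,(300,195,340,230)),('scene',s,(285,240,325,275))):
    P,c=cloud(im,*b);m=(P[:,2]>.008);print(n,'spool',rect(P[m]),P[m].mean(0))
E
```

```text
table top -0.0010286073828066344 0.09037726506990029
top tray 2688 0.017210451147759986 (array([444.3,  17.2]), 200.2, 127.1, 6.05)
 woodmask (array([447. ,  19.4]), 205.2, 191.7, 6.26)
scene tray 4545 0.017619359512539567 (array([437.7,  72.1]), 202.6, 234.6, 6.43)
 woodmask (array([459.6, -12. ]), 227.2, 223.6, 6.43)
top folder 495 0.007786054142604137 (array([658.8,  83.6]), 27.3, 123.7, 8.89) [0.65687998 0.07786794 0.00732386]
scene folder 659 0.008045128684361469 (array([665.8,  94.6]), 148.1, 68.5, 82.07) [0.6594569  0.08388123 0.0065929 ]
top dock 1498 0.006796624684041519 (array([448.7, 336.1]), 84.8, 149.9, 89.31)
 nose 74 [0.50978192 0.3350538  0.11262708] [0.49390914 0.32997092 0.10340152] [0.52666948 0.3401093  0.12349354]
 body 669 [0.45030254 0.33271042 0.07804952] (array([454.4, 336. ]), 123.3, 39.3, 5.83)
scene dock 1419 0.007889362802696642 (array([468.6, 420.8]), 294.4, 160.1, 74.73)
 nose 77 [0.50582567 0.33264317 0.11058995] [0.49350391 0.32705501 0.10166688] [0.5232784  0.33972057 0.11930923]
 body 968 [0.45105493 0.32761801 0.07160647] (array([456.4, 332.1]), 129.9, 35.2, 1.91)
top tin (array([383.6, 186.3]), 59.8, 60.7, 81.61) [0.38308507 0.18653549 0.02058514]
scene tin (array([381.8, 187.9]), 64.5, 61.6, 86.77) [0.37899092 0.18327575 0.02044002]
top spool (array([501.4, 181.4]), 45.5, 45.1, 47.17) [0.50093629 0.18123295 0.01794286]
scene spool (array([500.1, 181.5]), 44.1, 46.7, 85.79) [0.49657968 0.17830569 0.01707947]
```

```bash
cat >> h.py <<'E'
def Rdock(yaw,pitch,sy=1):
    # tool x: down leaning forward by pitch(deg) in direction yaw; tool y = sy*horizontal normal
    a=np.radians(yaw);b=np.radians(pitch)
    x=np.array([np.sin(b)*np.cos(a),np.sin(b)*np.sin(a),-np.cos(b)]);y=sy*np.array([-np.sin(a),np.cos(a),0])
    return np.stack([x,y,np.cross(x,y)],1)
def plan(grasp,Rt,n=None,back=0.0):
    """rows from present pose so that grasp point (159mm ahead) reaches grasp, minus back along tool x"""
    o=ctrl.get_obs();R0=R.from_euler('xyz',o['orientation'],degrees=True);p0=np.array(o['tool_pos'])
    pt=np.asarray(grasp)-Rt[:,0]*(.159+back)
    w=(R0.inv()*R.from_matrix(Rt)).as_rotvec();D=R0.inv().apply(pt-p0)
    if n is None: n=int(max(np.ceil(np.degrees(np.linalg.norm(w))/10),np.ceil(np.linalg.norm(D)/.05),1))
    S=sum(R.from_rotvec(w*k/n).as_matrix() for k in range(n))
    d=np.linalg.solve(S,D)
    print('n',n,'row',(d).round(4).tolist(),np.degrees(w/n).round(2).tolist(),'| total shift tool',D.round(4),'turn',np.degrees(w).round(2),'TCP target',pt.round(4))
def st():
    o=ctrl.get_obs();A=R.from_euler('xyz',o['orientation'],degrees=True).as_matrix()
    print('t',round(o['clock'],2),'tcp',o['tool_pos'].round(4),'grasp',(o['tool_pos']+.159*A[:,0]).round(4),'x',A[:,0].round(3),'y',A[:,1].round(3),'q',o['joint_pos'].round(1),'F',o['force'].round(1),'op',round(o['opening'],4))
E
python3 - <<'E'
from h import *
st()
for sy in (1,-1):
    plan([.449,.336,.066],Rdock(-.7,35,sy),back=.09)
E
```

```text
t 0.15 tcp [0.2045 0.6432 0.404 ] grasp [0.2044 0.643  0.245 ] x [-0.    -0.001 -1.   ] y [-0.303 -0.953  0.001] q [ 88.9  20.6   0.6  -0.  -70.1 -16.5] F [ 0.3 -0.  -0. ] op 0.0874
n 17 row [0.0019, -0.007, -0.0267] [9.18, -0.44, -2.9] | total shift tool [ 0.1343  0.2601 -0.1895] turn [156.12  -7.42 -49.23] TCP target [0.3062 0.3377 0.27  ]
n 7 row [0.0241, 0.041, -0.0169] [-2.34, 4.96, -0.75] | total shift tool [ 0.1343  0.2601 -0.1895] turn [-16.39  34.75  -5.24] TCP target [0.3062 0.3377 0.27  ]
```

```bash
python3 -m inch '[0.024,0.041,-0.017,-2.3,5,-0.75,0.0876,0.024,0.041,-0.017,-2.3,5,-0.75,0.0876,0.024,0.041,-0.017,-2.3,5,-0.75,0.0876,0.024,0.041,-0.017,-2.3,5,-0.75,0.0876,0.024,0.041,-0.017,-2.3,5,-0.75,0.0876,0.024,0.041,-0.017,-2.3,5,-0.75,0.0876,0.024,0.041,-0.017,-2.3,5,-0.75,0.0876,0,0,0,0,0,0,0.0876]'
python3 - <<'E'
from h import *
st();plan([.449,.336,.066],Rdock(-.7,35,-1),back=.09)
s=snap('wrist','w1.png')
E
```

```text
clock: 1.15
tool_pos: [0.3209, 0.3659, 0.2959]
orientation: [177.9, 55.9, -3.2]
force: [0.1, -0.2, 0.4]
opening: 0.0873
t 1.15 tcp [0.3209 0.3659 0.2959] grasp [0.41   0.3608 0.1643] x [ 0.56  -0.032 -0.828] y [-0.027 -0.999  0.02 ] q [ 70.9   5.3 -58.2  66.8 -36.  -41.1] F [ 0.1 -0.2  0.4] op 0.0873
n 1 row [0.0141, 0.028, 0.0264] [-0.02, 0.89, -1.43] | total shift tool [0.0141 0.028  0.0264] turn [-0.02  0.89 -1.43] TCP target [0.3062 0.3377 0.27  ]
```

View pics/w1.png

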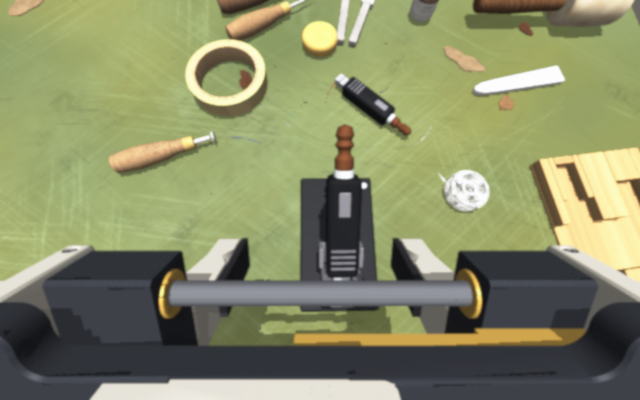

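The top wrist view shows the burnisher on the axis of the dock (nose 345,133, body 343,215). Joint 3 is near its limit because the arm is folded, so I'll approach along the bed from the nose side instead, while gathering kinematic data.

Run:
```python
from h import *
plan([.531+.0,.336,.170],Rdock(-.7,35,-1))
```

```text
n 3 row [0.0215, 0.0089, -0.0339] [0.0, 0.32, -0.46] | total shift tool [ 0.064   0.0263 -0.1021] turn [ 0.    0.95 -1.39] TCP target [0.4398 0.3371 0.3002]
```

```bash
python3 -m inch '[0.0215,0.009,-0.034,0,0.3,-0.45,0.0876,0.0215,0.009,-0.034,0,0.3,-0.45,0.0876,0.0215,0.009,-0.034,0,0.3,-0.45,0.0876,0,0,0,0,0,0,0.0876]'
python3 - <<'E'
from h import *
st()
s=snap('wrist','w2.png')
np.savez('pics/w2.npz',**s)
E
```

```text
clock: 1.7
tool_pos: [0.4403, 0.3408, 0.2996]
orientation: [-179.8, 55.2, -0.0]
force: [0.3, -0.7, 0.1]
opening: 0.0877
t 1.7 tcp [0.4403 0.3408 0.2996] grasp [0.5311 0.3408 0.1691] x [ 0.571 -0.    -0.821] y [-0.004 -1.    -0.002] q [ 47.4   8.9 -54.6  87.1 -24.9 -38.9] F [ 0.3 -0.7  0.1] op 0.0877
```

View pics/w2.png

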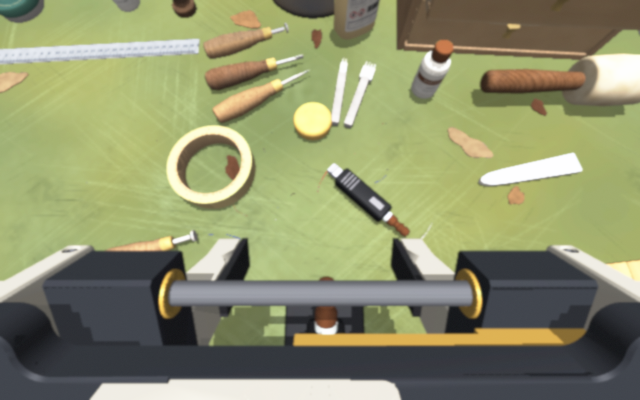

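```bash
cat > kin.py <<'E'
from h import *
from scipy.optimize import least_squares
LIM=np.array([[-176.03,176.03],[-82.01,121.73],[-58.28,71.71],[-173.87,95.51],[-174.79,-.11],[-173.66,173.66]])
D=[([88.8685061,20.5913315,.633930593,-.0198784616,-70.1355462,-16.5035019],[.20447358,.6430826,.40372556],[95.13722932,89.90519243,-102.50453627])]
import json,os
if os.path.exists('kd.json'): D+= [tuple(x) for x in json.load(open('kd.json'))]
def log():
    o=ctrl.get_obs();L=json.load(open('kd.json')) if os.path.exists('kd.json') else []
    L.append([list(o['joint_pos']),list(o['tool_pos']),list(o['orientation'])]);json.dump(L,open('kd.json','w'))
def rot(ax,a): return R.from_euler(ax,a,degrees=True).as_matrix()
def fk(q,p):
    a1,d1,L2,L3,a3,d6,o1,o6=p
    A=rot('z',q[0]+o1);t=A@np.array([a1,0,d1]);A=A@rot('y',q[1]);t=t+A@np.array([0,0,L2])
    A=A@rot('y',-q[2]);t=t+A@np.array([L3,0,a3]);A=A@rot('x',S4*q[3])@rot('y',-q[4])
    t=t+A@np.array([d6,0,0]);A=A@rot('x',S6*q[5]+o6);return t,A
S4=S6=-1
def res(p):
    r=[]
    for q,t,e in D:
        tt,A=fk(q,p);r+=list((tt-t)/.001);r+=list(np.degrees((R.from_matrix(A).inv()*R.from_euler('xyz',e,degrees=True)).as_rotvec())/.3)
    prior=np.array([.04,.33,.44,.42,.035,.08])
    return np.array(r+list((np.array(p[:6])-prior)/.1))
E
python3 - <<'E'
import kin
from kin import *
log();json.dump(json.load(open('kd.json')),open('kd.json','w'))
kin.D=[D[0]]+[tuple(x) for x in json.load(open('kd.json'))]
# pose 2 (rounded)
kin.D.append(([70.9,5.3,-58.2,66.8,-36.,-41.1],[.3209,.3659,.2959],[177.9,55.9,-3.2]))
for s4 in(1,-1):
  for s6 in(1,-1):
    kin.S4,kin.S6=s4,s6
    best=min((least_squares(res,[.04,.33,.44,.42,.035,.08,-16.5,o6]) for o6 in(0,90,180,270)),key=lambda b:b.cost)
    print(s4,s6,best.cost,best.x.round(4))
E
```

```text
1 1 79684.0643949439 [ 1.999000e-01 -4.271000e-01  8.157000e-01  1.414000e-01  1.613000e-01
  3.610000e-02 -1.817440e+01  2.174621e+02]
1 -1 121617.0431885988 [ 1.960000e-01 -4.527000e-01  8.326000e-01  1.373000e-01  1.665000e-01
  3.250000e-02 -1.797490e+01  1.542134e+02]
-1 1 13105.238188569083 [ 1.699000e-01 -5.253000e-01  9.028000e-01  1.316000e-01  1.853000e-01
  4.520000e-02 -1.394240e+01  3.219366e+02]
-1 -1 4054.65079899262 [ 1.689000e-01 -5.489000e-01  9.146000e-01  1.270000e-01  1.893000e-01
  3.810000e-02 -1.433320e+01 -1.027061e+02]
```

Run:
```python
import kin,itertools
from kin import *
data=[D[0]]+[tuple(x) for x in json.load(open('kd.json'))]+[([70.9,5.3,-58.2,66.8,-36.,-41.1],[.3209,.3659,.2959],[177.9,55.9,-3.2])]
def f(p,s,ax5):
    r=[]
    for q,t,e in data:
        A=rot('z',q[0]+p[0])@rot('y',s[0]*q[1]+s[1]*q[2]+p[1])@rot('x',s[2]*q[3]+p[2])@rot('y',s[3]*q[4]+p[3])@rot('x',s[4]*q[5]+p[4])
        r+=list(np.degrees((R.from_matrix(A).inv()*R.from_euler('xyz',e,degrees=True)).as_rotvec()))
    return np.array(r)
out=[]
for s in itertools.product((1,-1),(1,-1,0),(1,-1),(1,-1),(1,-1)):
  for o in itertools.product((0,90,-90),(0,180),(0,90),(0,180)):
    b=least_squares(f,[-16.5,o[0],o[1],o[2],o[3]],args=(s,0));out.append((b.cost,s,b.x.round(2)))
out.sort(key=lambda a:a[0])
for o in out[:10]:print(o)
```

```text
(np.float64(0.00503029822517748), (1, -1, 1, 1, -1), array([-1.0000e-02, -1.7997e+02, -1.7999e+02,  1.8004e+02,  8.9970e+01]))
(np.float64(0.00503029822517771), (-1, 1, 1, -1, -1), array([-1.8001e+02, -3.0000e-02,  1.8001e+02, -1.8004e+02, -9.0030e+01]))
(np.float64(0.005030298225178051), (-1, 1, 1, -1, -1), array([ 1.7999e+02, -3.0000e-02,  1.8001e+02, -1.8004e+02, -9.0030e+01]))
(np.float64(0.005030298225178632), (1, -1, 1, -1, -1), array([-1.0000e-02, -1.7997e+02,  1.0000e-02,  1.7996e+02, -9.0030e+01]))
(np.float64(0.005030298225178648), (1, -1, -1, 1, -1), array([-1.0000e-02,  3.0000e-02,  1.7999e+02,  4.0000e-02,  8.9970e+01]))
(np.float64(0.00503029822517869), (1, -1, -1, -1, -1), array([-1.0000e-02,  3.0000e-02, -1.0000e-02, -4.0000e-02,  2.6997e+02]))
(np.float64(0.005030298225179021), (-1, 1, -1, -1, -1), array([-1.8001e+02, -1.8003e+02,  1.7999e+02, -4.0000e-02, -9.0030e+01]))
(np.float64(0.005030298225179402), (1, -1, -1, -1, -1), array([-1.000e-02,  3.000e-02, -1.000e-02, -4.000e-02, -9.003e+01]))
(np.float64(0.0050302982251798295), (1, -1, -1, -1, -1), array([-1.0000e-02,  3.0000e-02,  3.5999e+02, -4.0000e-02, -9.0030e+01]))
(np.float64(0.005030298225179974), (-1, 1, 1, 1, -1), array([-1.8001e+02, -3.0000e-02,  1.0000e-02,  1.8004e+02,  8.9970e+01]))
```

```bash
cat >> kin.py <<'E'
def fk(q,p):
    a1,d1,L2,L3,a3,d6,b,b5=p
    A=rot('z',q[0]);t=A@np.array([a1,b,d1]);A=A@rot('y',q[1]);t=t+A@np.array([0,0,L2])
    A=A@rot('y',-q[2]);t=t+A@np.array([L3,0,a3]);A=A@rot('x',-q[3])@rot('y',-q[4])
    t=t+A@np.array([d6,b5,0]);A=A@rot('x',-q[5]-90);return t,A
def res(p,D):
    r=[]
    for q,t,e in D:
        tt,A=fk(q,p);r+=list((tt-t)/.0003)
    prior=np.array([.04,.33,.44,.42,.035,.08,0,0])
    return np.array(r+list((np.array(p[:8])-prior)/.1))
E
python3 - <<'E'
from kin import *
data=[D[0]]+[tuple(x) for x in json.load(open('kd.json'))]+[([70.9,5.3,-58.2,66.8,-36.,-41.1],[.3209,.3659,.2959],[177.9,55.9,-3.2])]
for b in(-.19,0,.19):
  for b5 in (-.19,0,.19):
    r=least_squares(res,[.04,.33,.44,.42,.035,.08,b,b5],args=(data,));print(r.cost,r.x.round(4))
print((r.fun[:9]*.3).round(2))
E
```

```text
5.2694634016372754 [-4.000e-04  1.989e-01  6.018e-01  4.640e-01  0.000e+00  2.001e-01
  1.000e-04 -1.919e-01]
5.269463401637268 [-4.000e-04  1.989e-01  6.018e-01  4.640e-01  0.000e+00  2.001e-01
  1.000e-04 -1.919e-01]
5.269463401637322 [-4.000e-04  1.989e-01  6.018e-01  4.640e-01  0.000e+00  2.001e-01
  1.000e-04 -1.919e-01]
5.269463401637505 [-4.000e-04  1.989e-01  6.018e-01  4.640e-01  0.000e+00  2.001e-01
  1.000e-04 -1.919e-01]
5.26946340163722 [-4.000e-04  1.989e-01  6.018e-01  4.640e-01  0.000e+00  2.001e-01
  1.000e-04 -1.919e-01]
5.269463401637365 [-4.000e-04  1.989e-01  6.018e-01  4.640e-01  0.000e+00  2.001e-01
  1.000e-04 -1.919e-01]
5.2694634016372905 [-4.000e-04  1.989e-01  6.018e-01  4.640e-01  0.000e+00  2.001e-01
  1.000e-04 -1.919e-01]
5.269463401637152 [-4.000e-04  1.989e-01  6.018e-01  4.640e-01  0.000e+00  2.001e-01
  1.000e-04 -1.919e-01]
5.269463401637309 [-4.000e-04  1.989e-01  6.018e-01  4.640e-01  0.000e+00  2.001e-01
  1.000e-04 -1.919e-01]
[-0.02  0.   -0.   -0.08 -0.01 -0.14  0.09  0.04  0.14]
```

```bash
cat >> kin.py <<'E'
PK=[0,.199,.6018,.464,0,.2,0,-.1919]
def ik(grasp,Rt,back=0.,q0=None):
    pt=np.asarray(grasp)-Rt[:,0]*(.159+back)
    def f(q):
        t,A=fk(q,PK);return np.r_[(t-pt)*1000,np.degrees((R.from_matrix(A).inv()*R.from_matrix(Rt)).as_rotvec())*3]
    best=None
    seeds=[q0] if q0 is not None else []
    seeds+=[[60,20,-20,a,-60,c] for a in(-90,0,60) for c in(-100,0,100)]
    for s in seeds:
        r=least_squares(f,np.clip(s,LIM[:,0]+.2,LIM[:,1]-.2),bounds=(LIM[:,0],LIM[:,1]))
        if best is None or r.cost<best.cost: best=r
        if best.cost<1e-3: break
    q=best.x;m=np.minimum(q-LIM[:,0],LIM[:,1]-q)
    return q,best.cost,m
def rep(*a,**k):
    q,c,m=ik(*a,**k);print(('OK ' if c<.1 else 'XX %.1f '%c),q.round(0),'margin',m.min().round(1));return q
E
python3 - <<'E'
from kin import *
ax=np.array([np.cos(np.radians(35)),-.01,np.sin(np.radians(35))]);up=np.array([-np.sin(np.radians(35)),0,np.cos(np.radians(35))])
q=None
for pit in (35,25,15,5,0):
    for s in (0,.04,.09):
        print(pit,s,end=' ');q=rep(np.array([.449,.336,.066])+ax*s+up*.008,Rdock(-.7,pit,-1),q0=q)
c=np.cos(np.radians(6.05));sn=np.sin(np.radians(6.05))
seat=np.array([.4443,.0172,0])+np.array([-.008*c-.034*sn,-.008*sn+.034*c,.018]);print(seat)
for pit in(0,-5,-10,-20,-35):
    for h in(.008,.1):
        print('tray',pit,h,end=' ');rep(seat+[0,0,h],Rdock(6.05,pit,-1))
E
```

```text
35 0 XX 654.5  [  20.   12.  -48. -174.   -2. -113.] margin 0.0
35 0.04 XX 281.8  [ 54.  13. -58.  83. -28. -45.] margin 0.0
35 0.09 XX 26.0  [ 45.  12. -57.  96. -25. -47.] margin 0.0
25 0 XX 46.1  [ 57.  13. -58.  70. -22. -35.] margin 0.0
25 0.04 OK  [ 52.  12. -57.  76. -20. -35.] margin 1.4
25 0.09 OK  [ 53.  12. -51.  61. -23. -20.] margin 7.7
15 0 OK  [ 63.  15. -48.  34. -24.  -4.] margin 10.3
15 0.04 OK  [ 61.  15. -42.  28. -29.   4.] margin 16.1
15 0.09 OK  [ 57.  15. -35.  23. -34.  13.] margin 23.2
5 0 OK  [ 60.  18. -33.   7. -37.  24.] margin 25.6
5 0.04 OK  [ 57.  18. -28.   6. -42.  28.] margin 30.5
5 0.09 OK  [ 53.  19. -22.   6. -47.  32.] margin 36.7
0 0 OK  [ 57.  20. -27.   0. -44.  32.] margin 31.7
0 0.04 OK  [ 54.  20. -22.   0. -48.  35.] margin 36.3
0 0.09 OK  [ 51.  21. -16.  -0. -53.  38.] margin 42.4
[0.43276108 0.05016746 0.018     ]
tray 0 0.008 OK  [ 33.  14. -44.   0. -31.  63.] margin 14.0
tray 0 0.1 OK  [ 33.   5. -38.  -0. -46.  63.] margin 19.8
tray -5 0.008 OK  [ 31.  17. -39.  -3. -39.  68.] margin 19.3
tray -5 0.1 OK  [ 31.   8. -34.  -3. -52.  67.] margin 24.5
tray -10 0.008 OK  [ 29.  20. -34.  -5. -45.  71.] margin 23.9
tray -10 0.1 OK  [ 29.  12. -30.  -5. -58.  70.] margin 28.7
tray -20 0.008 OK  [ 26.  25. -26.  -8. -58.  75.] margin 32.1
tray -20 0.1 OK  [ 26.  18. -22.  -7. -69.  73.] margin 36.3
tray -35 0.008 OK  [ 24.  34. -15. -10. -74.  78.] margin 42.9
tray -35 0.1 OK  [ 24.  27. -12. -10. -84.  77.] margin 46.1
```

Run:
```python
from m import *
from kin import *
for pit in (17,18,20,22):
    q=None
    for s in(0,.03,.06): 
        print(pit,s,end=' ');q=rep(np.array([.449,.336,.066])+s*np.array([.819,-.01,.574])+.009*np.array([-.574,0,.819]),Rdock(-.7,pit,-1),q0=q)
s=dict(np.load('pics/w2.npz',allow_pickle=True));s['obs']=s['obs'].item()
P,c=cloud(s,300,270,350,335);m=(c[:,0]>c[:,1]+20)&(P[:,2]>.06)&(P[:,2]<.14);print('nose w2',m.sum(),P[m].mean(0),P[m].max(0))
P,c=cloud(s,420,60,600,230)
m=(c.min(1)>150)&(P[:,2]<.03)&(P[:,0]>.6);print('folder',m.sum(),rect(P[m]),np.median(P[m,2]))
```

```text
17 0 OK  [ 62.  14. -51.  43. -22. -12.] margin 6.9
17 0.03 OK  [ 61.  14. -47.  37. -25.  -4.] margin 11.4
17 0.06 OK  [ 59.  14. -42.  32. -28.   2.] margin 15.8
18 0 OK  [ 61.  14. -53.  48. -21. -17.] margin 5.2
18 0.03 OK  [ 60.  14. -49.  41. -24.  -8.] margin 9.7
18 0.06 OK  [ 59.  14. -44.  36. -27.  -1.] margin 14.1
20 0 OK  [ 58.  13. -56.  60. -20. -26.] margin 2.1
20 0.03 OK  [ 59.  13. -52.  51. -22. -16.] margin 6.4
20 0.06 OK  [ 58.  13. -47.  44. -25.  -8.] margin 10.9
22 0 XX 0.3  [ 55.  13. -58.  71. -19. -34.] margin 0.0
22 0.03 OK  [ 56.  13. -55.  62. -21. -25.] margin 3.6
22 0.06 OK  [ 57.  13. -51.  53. -23. -16.] margin 7.7
nose w2 443 [0.50029469 0.33670111 0.10757626] [0.52689454 0.35154127 0.12067328]
folder 1855 (array([739.9,  93.7]), 192.0, 137.8, 9.21) 0.009513785775616679
```

Run:
```python
from kin import *
g=np.array([.449,.336,.066])+.009*np.array([-.574,0,.819])
for b in(.08,.05,.0): rep(g,Rdock(-.7,16,-1),back=b)
plan(g,Rdock(-.7,16,-1),back=.07)
```

```text
OK  [ 68.   7. -43.  25. -37.   1.] margin 15.3
OK  [ 66.   9. -45.  29. -32.  -1.] margin 13.0
OK  [ 63.  14. -50.  38. -23.  -8.] margin 8.6
n 2 row [-0.0121, 0.0024, 0.0268] [0.24, -9.39, 0.17] | total shift tool [-0.0285  0.0046  0.0514] turn [  0.48 -18.79   0.34] TCP target [0.3807 0.3368 0.2935]
```

```bash
python3 -m inch '[-0.007,0.001,0.013,0.1,-4.7,0.1,0.0876,-0.007,0.001,0.013,0.1,-4.7,0.1,0.0876,-0.007,0.001,0.013,0.1,-4.7,0.1,0.0876,-0.007,0.001,0.013,0.1,-4.7,0.1,0.0876,0,0,0,0,0,0,0.0876]'
python3 - <<'E'
from kin import *
st();g=np.array([.449,.336,.066])+.009*np.array([-.574,0,.819]);plan(g,Rdock(-.7,16,-1),back=.07)
s=snap('wrist','w3.png');np.savez('pics/w3.npz',**s)
E
```

```text
clock: 2.38
tool_pos: [0.3759, 0.3412, 0.2982]
orientation: [179.4, 73.7, -0.7]
force: [-0.4, 1.1, 0.4]
opening: 0.0878
t 2.38 tcp [0.3759 0.3412 0.2982] grasp [0.4206 0.3407 0.1456] x [ 0.281 -0.004 -0.96 ] y [-0.002 -1.     0.003] q [ 68.5   7.3 -43.5  26.4 -36.2   0.4] F [-0.4  1.1  0.4] op 0.0878
n 1 row [0.0059, 0.0044, -0.0034] [0.6, -0.33, -0.01] | total shift tool [ 0.0059  0.0044 -0.0034] turn [ 0.6  -0.33 -0.01] TCP target [0.3807 0.3368 0.2935]
```

View pics/w3.png

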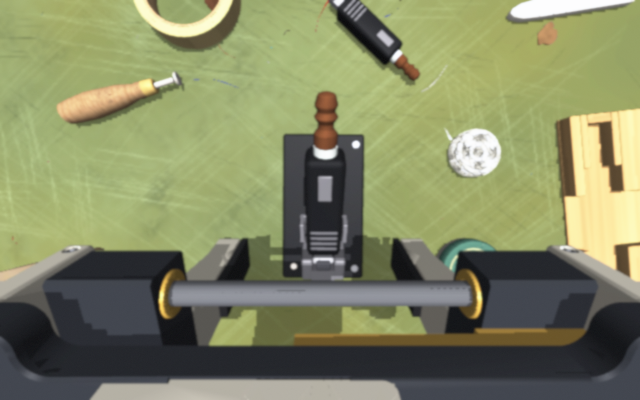

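Run:
```python
from m import *
s=dict(np.load('pics/w3.npz',allow_pickle=True));s['obs']=s['obs'].item()
hsv=cv2.cvtColor(s['color'],cv2.COLOR_RGB2HSV)
# nose centre per row
for v in range(95,150,9):
    row=s['color'][v].astype(int);u=[x for x in range(295,360) if row[x,0]>row[x,1]+20]
    if u: uc=np.array((u[0]+u[-1])/2);d=bydepth(s,uc,np.array(v));print('nose',v,u[0],u[-1],d.round(4))
P,c=cloud(s,270,80,380,285)
m=(P[:,2]>.035)&(P[:,2]<.14)
M=m.nonzero()[0]
V,U=np.mgrid[80:285,270:380]
dep=s['depth'][80:285,270:380]
Q=bydepth(s,U.ravel(),V.ravel()).reshape(205,110,3)
for v in range(160,285,10):
    z=Q[v-80,:,2];x=Q[v-80,:,0];y=Q[v-80,:,1]
    exp=np.nanmedian(z[45:65]);k=abs(z-exp)<.006
    print(v,'x',x[k].mean().round(4),'z',exp.round(4),'y',y[k].min().round(4),y[k].max().round(4),'mid',((y[k].min()+y[k].max())/2).round(4))
P2=Q.reshape(-1,3);cc=s['color'][80:285,270:380].reshape(-1,3).astype(int)
b=(cc.max(1)<80)&(P2[:,2]<.014)&(P2[:,2]>0);print('base',rect(P2[b]),np.median(P2[b,2]))
```

```text
nose 95 318 334 [0.5227 0.3364 0.1211]
nose 104 316 336 [0.5169 0.3364 0.1215]
nose 113 317 334 [0.5127 0.3366 0.1166]
nose 122 320 332 [0.5073 0.3363 0.1148]
nose 131 316 335 [0.5027 0.3364 0.1091]
nose 140 314 336 [0.4969 0.3368 0.1079]
nose 149 323 327 [0.4914 0.3367 0.104 ]
160 x 0.4841 z 0.1017 y 0.3229 0.3509 mid 0.3369
170 x 0.4771 z 0.1013 y 0.3221 0.3516 mid 0.3369
180 x 0.4703 z 0.0979 y 0.3226 0.3511 mid 0.3369
190 x 0.4631 z 0.0929 y 0.3228 0.3514 mid 0.3371
200 x 0.4556 z 0.088 y 0.3232 0.3508 mid 0.337
210 x 0.4476 z 0.0808 y 0.3226 0.352 mid 0.3373
220 x 0.4392 z 0.075 y 0.323 0.3515 mid 0.3372
230 x 0.4304 z 0.0691 y 0.3234 0.3518 mid 0.3376
240 x 0.4209 z 0.0624 y 0.3227 0.3522 mid 0.3374
250 x 0.411 z 0.0553 y 0.3231 0.3515 mid 0.3373
260 x 0.4006 z 0.0466 y 0.3186 0.357 mid 0.3378
270 x 0.3905 z 0.0438 y 0.3191 0.3555 mid 0.3373
280 x 0.4333 z 0.2115 y 0.3216 0.3568 mid 0.3392
base (array([445.7, 337. ]), 149.0, 85.9, 0.14) 0.008171583867361054
```

Run:
```python
from kin import *
g=np.array([.449,.337,.066])+.009*np.array([-.574,0,.819]);plan(g,Rdock(-.55,16,-1),n=4)
```

```text
n 4 row [0.0189, 0.0008, -0.0006] [0.13, -0.11, -0.02] | total shift tool [ 0.0757  0.0033 -0.0023] turn [ 0.51 -0.45 -0.1 ] TCP target [0.4    0.3374 0.2262]
```

```bash
python3 -m inch '[0.015,0.001,-0.0006,0.13,-0.1,0,0.0876,0.015,0.001,-0.0006,0.13,-0.1,0,0.0876,0.015,0.001,-0.0006,0.13,-0.1,0,0.0876,0.015,0.0005,-0.0006,0.13,-0.1,0,0.0876,0,0,0,0,0,0,0.0876]'
python3 - <<'E'
from kin import *
st();g=np.array([.449,.337,.066])+.009*np.array([-.574,0,.819]);plan(g,Rdock(-.55,16,-1),n=2)
E
```

```text
clock: 3.05
tool_pos: [0.3939, 0.3383, 0.2385]
orientation: [178.9, 73.6, -1.1]
force: [-0.2, 0.1, 0.2]
opening: 0.0875
t 3.05 tcp [0.3939 0.3383 0.2385] grasp [0.4387 0.3375 0.0859] x [ 0.282 -0.006 -0.959] y [-0.    -1.     0.006] q [ 64.   12.9 -48.9  36.3 -25.6  -6.6] F [-0.2  0.1  0.2] op 0.0875
n 2 row [0.0067, 0.0004, -0.0012] [0.3, -0.19, -0.08] | total shift tool [ 0.0135  0.0008 -0.0024] turn [ 0.59 -0.38 -0.16] TCP target [0.4    0.3374 0.2262]
```

```bash
python3 -m inch '[0.007,0.0004,-0.0012,0.3,-0.2,0,0.0876,0.007,0.0004,-0.0012,0.3,-0.2,0,0.0876,0,0,0,0,0,0,0.0876]'
python3 - <<'E'
from kin import *
st();g=np.array([.449,.337,.066])+.009*np.array([-.574,0,.819]);plan(g,Rdock(-.55,16,-1),n=2)
s=snap('wrist','w4.png');s=snap('scene');crop(s,'s4.png',150,120,330,280,4)
E
```

```text
clock: 3.42
tool_pos: [0.4001, 0.3379, 0.2257]
orientation: [179.6, 74.0, -1.0]
force: [0.4, 0.4, -0.2]
opening: 0.0882
t 3.42 tcp [0.4001 0.3379 0.2257] grasp [0.4441 0.3371 0.0728] x [ 0.276 -0.005 -0.961] y [-0.01  -1.     0.002] q [ 62.6  14.3 -49.6  38.4 -23.5  -8.2] F [ 0.4  0.4 -0.2] op 0.0882
n 2 row [-0.0003, 0.0002, -0.0] [0.02, -0.02, -0.06] | total shift tool [-0.0006  0.0005 -0.    ] turn [ 0.03 -0.03 -0.11] TCP target [0.4    0.3374 0.2262]
```

View pics/w4.png

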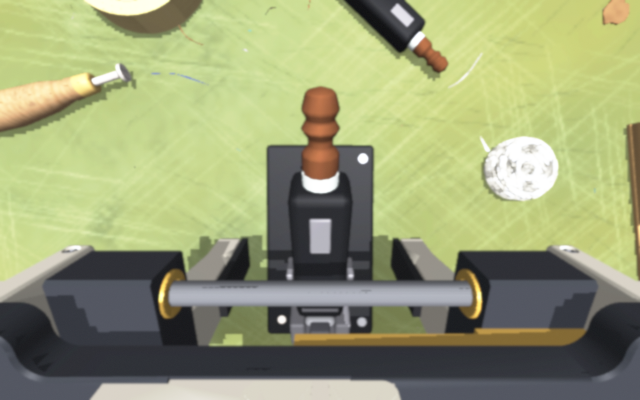

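View pics/s4.png

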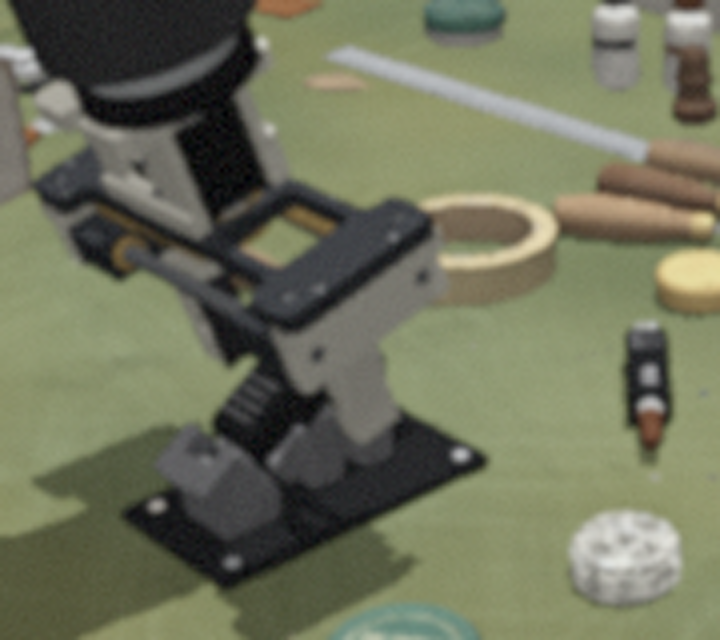

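The burnisher is centred between the fingers (nose at column 320, fingers at about 235 and 405). I'll close the gripper.

```bash
python3 -m inch '[0,0,0,0,0,0,0.05,0,0,0,0,0,0,0.036,0,0,0,0,0,0,0.02,0,0,0,0,0,0,0.02,0,0,0,0,0,0,0.02,0,0,0,0,0,0,0.02]'
python3 -c "
from h import *
st();print(R.from_euler('xyz',ctrl.get_obs()['orientation'],degrees=True).inv().apply([np.cos(np.radians(35)),-.0096*.82,np.sin(np.radians(35))]))"
```

```text
clock: 4.28
tool_pos: [0.4, 0.3384, 0.2269]
orientation: [180.0, 73.9, -0.5]
force: [0.2, 0.1, -0.6]
opening: 0.033
t 4.28 tcp [0.4    0.3384 0.2269] grasp [0.4441 0.338  0.0741] x [ 0.277 -0.003 -0.961] y [-0.009 -1.     0.   ] q [ 62.7  14.2 -49.5  38.3 -23.5  -8.2] F [ 0.2  0.1 -0.6] op 0.033
[-3.23954052e-01  6.62861654e-04 -9.46105333e-01]
```

```bash
python3 -m inch '[0,0,0,0,0,0,0.01,0,0,0,0,0,0,0.01,0,0,0,0,0,0,0.01]'; python3 -c "
from h import *
st()"
```

```text
clock: 4.65
tool_pos: [0.4, 0.3383, 0.2268]
orientation: [179.9, 73.9, -0.6]
force: [-0.7, -0.1, 0.1]
opening: 0.0296
t 4.65 tcp [0.4    0.3383 0.2268] grasp [0.4441 0.3379 0.0741] x [ 0.277 -0.003 -0.961] y [-0.009 -1.     0.   ] q [ 62.7  14.2 -49.5  38.3 -23.5  -8.2] F [-0.7 -0.1  0.1] op 0.0296
```

```bash
python3 -m inch '[-0.0016,0,-0.0047,0,0,0,0.01,-0.0016,0,-0.0047,0,0,0,0.01,-0.0016,0,-0.0047,0,0,0,0.01,-0.0016,0,-0.0047,0,0,0,0.01]'; python3 -c "
from h import *
st()"
```

```text
clock: 5.15
tool_pos: [0.408, 0.3366, 0.2314]
orientation: [179.6, 74.7, -0.4]
force: [-16.4, 1.7, 0.6]
opening: 0.0298
t 5.15 tcp [0.408  0.3366 0.2314] grasp [0.4501 0.3363 0.0781] x [ 0.265 -0.002 -0.964] y [-0.001 -1.     0.002] q [ 62.5  14.3 -47.3  33.8 -25.   -3. ] F [-16.4   1.7   0.6] op 0.0298
```

```bash
python3 -m inch '[-0.0025,0,-0.007,0,0.3,0,0.01,-0.0025,0,-0.007,0,0.2,0,0.01,-0.0025,0,-0.007,0,0,0,0.01,-0.0025,0,-0.007,0,0,0,0.01]'; python3 -c "
from h import *
st()
s=snap('scene');crop(s,'s5.png',150,120,330,280,4)"
```

```text
clock: 5.65
tool_pos: [0.4288, 0.3358, 0.2463]
orientation: [179.1, 74.5, -0.7]
force: [-1.0, 1.2, -0.8]
opening: 0.0299
t 5.65 tcp [0.4288 0.3358 0.2463] grasp [0.4714 0.3353 0.0931] x [ 0.268 -0.003 -0.963] y [ 0.003 -1.     0.004] q [ 61.   14.3 -43.9  30.6 -27.7   2.5] F [-1.   1.2 -0.8] op 0.0299
```

View pics/s5.png

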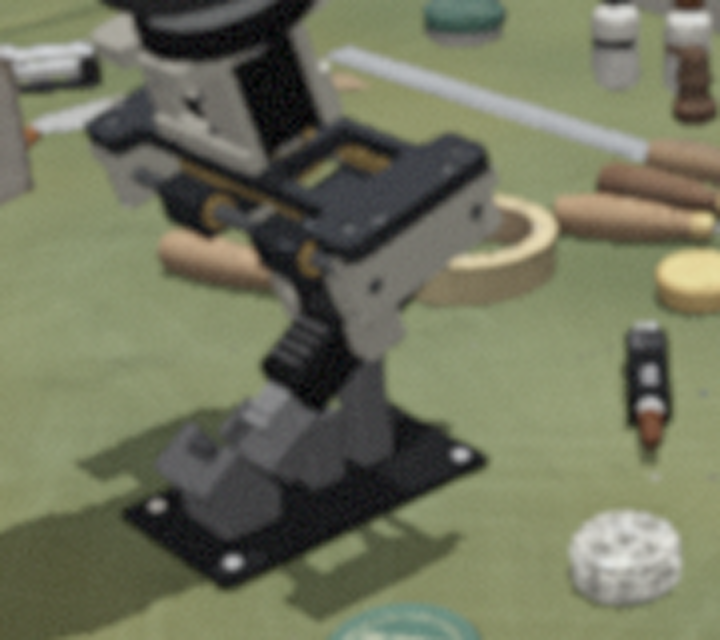

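```bash
python3 -m inch '[-0.006,0,-0.017,0,0,0,0.01,-0.006,0,-0.017,0,0,0,0.01,-0.02,0,-0.01,0,0,0,0.01,-0.03,0,-0.003,0,0,0,0.01,-0.03,0,0,0,0,0,0.01,0,0,0,0,0,0,0.01]'
python3 - <<'E'
from kin import *
st()
s=snap('wrist','w6.png');s=snap('scene');crop(s,'s6.png',150,60,330,220,4)
q=None
seat=np.array([.4328,.0502,.018])
for h in(.12,.06,.03,.009):
    q=rep(seat+[0,0,h],Rdock(6.05,-20,-1),q0=q)
plan(seat+[0,0,.16],Rdock(6.05,-19.5,-1))
E
```

```text
clock: 6.45
tool_pos: [0.4514, 0.3353, 0.3493]
orientation: [178.6, 74.6, -1.4]
force: [0.2, 0.2, -2.1]
opening: 0.0298
t 6.45 tcp [0.4514 0.3353 0.3493] grasp [0.4935 0.3343 0.196 ] x [ 0.265 -0.006 -0.964] y [-0.    -1.     0.006] q [ 60.4   9.  -31.3  19.6 -44.   16. ] F [ 0.2  0.2 -2.1] op 0.0298
OK  [ 26.  16. -21.  -7. -72.  73.] margin 37.4
OK  [ 26.  21. -24.  -8. -64.  74.] margin 34.2
OK  [ 26.  23. -25.  -8. -60.  75.] margin 32.9
OK  [ 26.  25. -26.  -8. -58.  75.] margin 32.2
n 6 row [0.0038, 0.0466, -0.0037] [-1.04, -5.78, -0.06] | total shift tool [ 0.03    0.2784 -0.0279] turn [ -6.23 -34.65  -0.34] TCP target [0.4856 0.0558 0.3279]
```

View pics/w6.png

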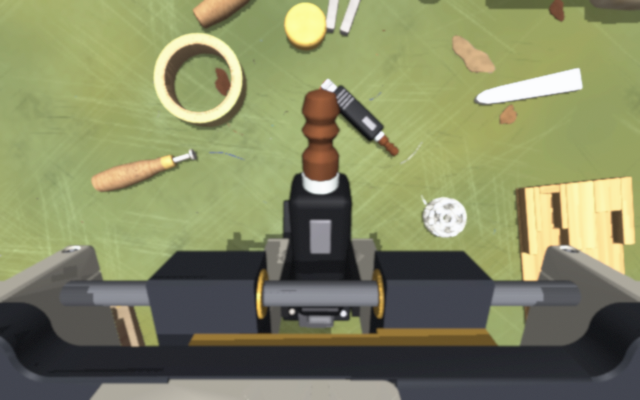

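View pics/s6.png

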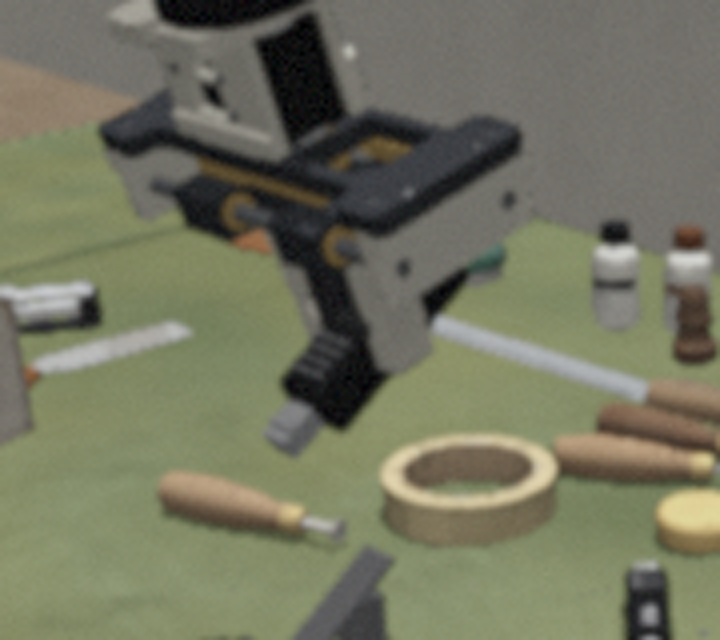

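```bash
cat >> kin.py <<'E'
_R0=R.from_euler('xyz',[179.9,73.9,-.6],degrees=True).as_matrix();_t0=np.array([.4,.3383,.2268])
def Rburn(yaw,el): return rot('z',yaw)@rot('y',-el)
BR=_R0.T@Rburn(-.55,35);BO=_R0.T@(np.array([.449,.337,.066])-_t0)
def planb(O,yaw,n=None,BR=BR,BO=BO):
    Rt=Rburn(yaw,0)@BR.T;pt=np.asarray(O)-Rt@BO
    plan(pt+.159*Rt[:,0],Rt,n)
def whereb(BR=BR,BO=BO):
    o=ctrl.get_obs();A=R.from_euler('xyz',o['orientation'],degrees=True).as_matrix();O=o['tool_pos']+A@BO;B=A@BR
    print('burnisher at',O.round(4),'yaw',np.degrees(np.arctan2(B[1,0],B[0,0])).round(2),'elev',np.degrees(np.arcsin(B[2,0])).round(2),'roll',np.degrees(np.arcsin(B[2,1])).round(2))
E
python3 - <<'E'
from kin import *
print(BO,BR.round(3));whereb();planb([.4328,.0502,.13],6.05,7)
E
```

```text
[ 0.16808474  0.00079117 -0.0024951 ] [[-0.324 -0.    -0.946]
 [ 0.001 -1.    -0.   ]
 [-0.946 -0.001  0.324]]
burnisher at [0.4976 0.332  0.1852] yaw 0.25 elev 34.11 roll -0.54
n 7 row [0.0087, 0.0398, -0.0029] [-0.9, -4.86, -0.05] | total shift tool [ 0.0664  0.2773 -0.0169] turn [ -6.27 -34.05  -0.38] TCP target [0.4845 0.0565 0.2898]
```

```bash
python3 -m inch '[0.007,0.04,-0.003,-0.9,-4.9,0,0.01,0.007,0.04,-0.003,-0.9,-4.9,0,0.01,0.007,0.04,-0.003,-0.9,-4.9,0,0.01,0.007,0.04,-0.003,-0.9,-4.9,0,0.01,0.007,0.04,-0.003,-0.9,-4.9,0,0.01,0.007,0.04,-0.003,-0.9,-4.9,0,0.01,0.007,0.04,-0.003,-0.9,-4.9,0,0.01,0,0,0,0,0,0,0.01]'
python3 - <<'E'
from kin import *
st();whereb();planb([.4328,.0502,.10],6.05)
s=snap('wrist','w7.png');np.savez('pics/w7.npz',**s);s=snap('scene','s7.png');np.savez('pics/s7.npz',**s)
E
```

```text
clock: 7.55
tool_pos: [0.4846, 0.0442, 0.2907]
orientation: [1.7, 68.9, -172.2]
force: [-0.4, 0.1, -2.6]
opening: 0.0299
t 7.55 tcp [0.4846 0.0442 0.2907] grasp [0.428  0.0364 0.1424] x [-0.356 -0.049 -0.933] y [ 0.108 -0.994  0.011] q [ 25.5  16.4 -21.   -6.6 -72.9  73.7] F [-0.4  0.1 -2.6] op 0.0299
burnisher at [0.4271 0.0354 0.133 ] yaw 6.14 elev -2.15 roll -0.62
n 1 row [0.0283, -0.0126, -0.0122] [-0.11, 2.15, -0.62] | total shift tool [ 0.0283 -0.0126 -0.0122] turn [-0.11  2.15 -0.62] TCP target [0.4845 0.0565 0.2598]
```

View pics/w7.png

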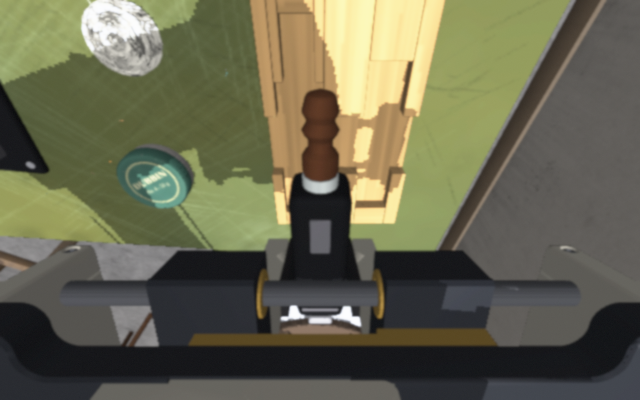

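View pics/s7.png

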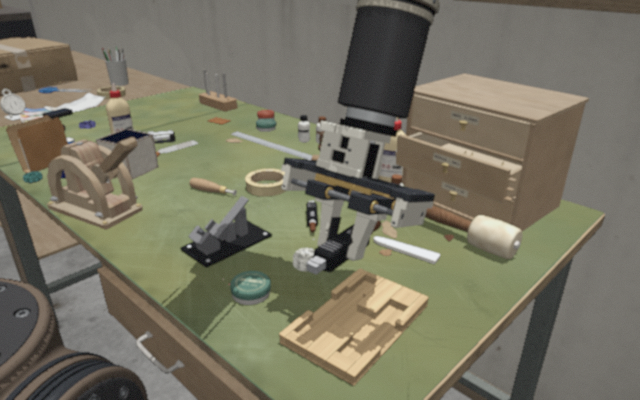

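Run:
```python
from m import *
import kin
s=dict(np.load('pics/w7.npz',allow_pickle=True));s['obs']=s['obs'].item()
P,c=cloud(s,250,0,450,250)
m=(P[:,2]>.012)&(P[:,2]<.024)&(c[:,0]>c[:,2]+25)&(P[:,1]<.1)
print('tray',m.sum(),rect(P[m]),np.median(P[m,2]))
# nose centre rows
pts=[]
for v in range(93,172,6):
    row=s['color'][v].astype(int);u=[x for x in range(298,345) if row[x].sum()<260 and row[x,0]>row[x,2]+15]
    if len(u)>5:
        uc=np.array((u[0]+u[-1])/2.);d=bydepth(s,uc,np.array(v));pts.append(d);print(v,u[0],u[-1],d.round(4))
P,c=cloud(s,296,178,345,250)
z=P[:,2];k=(z>.12)&(z<.18);A=np.c_[P[k,:2],np.ones(k.sum())];
for _ in range(3):
    co=np.linalg.lstsq(A,P[k,2],rcond=None)[0];r=abs(A@co-P[k,2])<.002;k2=np.where(k)[0][r];k=np.zeros_like(k);k[k2]=1;A=np.c_[P[k,:2],np.ones(k.sum())]
print('body top plane slope x,y deg',np.degrees(np.arctan(co[:2])),P[k].mean(0),k.sum())
```

```text
tray 15990 (array([442.9,  19.3]), 198.1, 126.3, 6.08) 0.018037037148961113
93 307 333 [0.5184 0.0462 0.1312]
99 304 336 [0.5169 0.0461 0.1335]
105 303 337 [0.5154 0.046  0.1355]
111 302 338 [0.5133 0.0458 0.1361]
117 305 335 [0.5112 0.0455 0.1367]
123 305 335 [0.508  0.0452 0.135 ]
129 302 338 [0.5056 0.0449 0.1353]
135 304 335 [0.5039 0.0449 0.1371]
141 308 332 [0.5013 0.0445 0.137 ]
147 307 333 [0.4973 0.044  0.1347]
153 303 337 [0.4946 0.0437 0.1348]
159 302 338 [0.4929 0.0435 0.1369]
165 302 338 [0.4906 0.0433 0.1381]
171 303 341 [0.4876 0.0421 0.1379]
body top plane slope x,y deg [-14.31665317  -1.6457183 ] [0.46430306 0.0405778  0.14277009] 1833
```

Run:
```python
from kin import *
planb([.4319,.0508,.07],6.05,3)
```

```text
n 3 row [0.0193, -0.0038, -0.0072] [0.0, 0.65, -0.21] | total shift tool [ 0.0577 -0.0117 -0.0222] turn [ 0.01  1.94 -0.62] TCP target [0.4836 0.0571 0.2298]
```

```bash
python3 -m inch '[0.019,-0.004,-0.007,0,0.65,-0.2,0.01,0.019,-0.004,-0.007,0,0.65,-0.2,0.01,0.019,-0.004,-0.007,0,0.65,-0.2,0.01,0,0,0,0,0,0,0.01]'
python3 - <<'E'
from kin import *
st();whereb();planb([.4319,.0508,.04],6.05)
s=snap('wrist','w8.png');np.savez('pics/w8.npz',**s);s=snap('scene');crop(s,'s8.png',250,190,450,380,3.1);s=snap('top');crop(s,'t8.png',340,150,460,300,4)
E
```

```text
clock: 8.15
tool_pos: [0.4833, 0.0609, 0.2295]
orientation: [0.0, 71.5, -173.7]
force: [0.2, 0.5, -1.3]
opening: 0.0296
t 8.15 tcp [0.4833 0.0609 0.2295] grasp [0.4331 0.0553 0.0787] x [-0.316 -0.035 -0.948] y [ 0.11  -0.994  0.   ] q [ 27.3  20.  -24.9  -7.4 -62.6  73.4] F [ 0.2  0.5 -1.3] op 0.0296
burnisher at [0.4326 0.0545 0.0693] yaw 6.24 elev 0.35 roll -0.02
n 1 row [0.0281, 0.0038, -0.0093] [0.17, -0.35, -0.08] | total shift tool [ 0.0281  0.0038 -0.0093] turn [ 0.17 -0.35 -0.08] TCP target [0.4836 0.0571 0.1998]
```

View pics/w8.png

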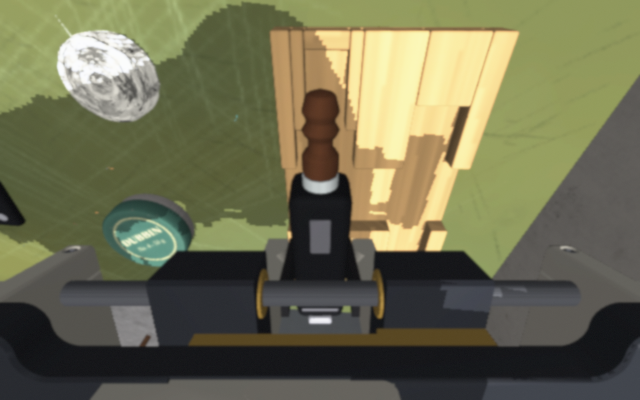

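View pics/s8.png

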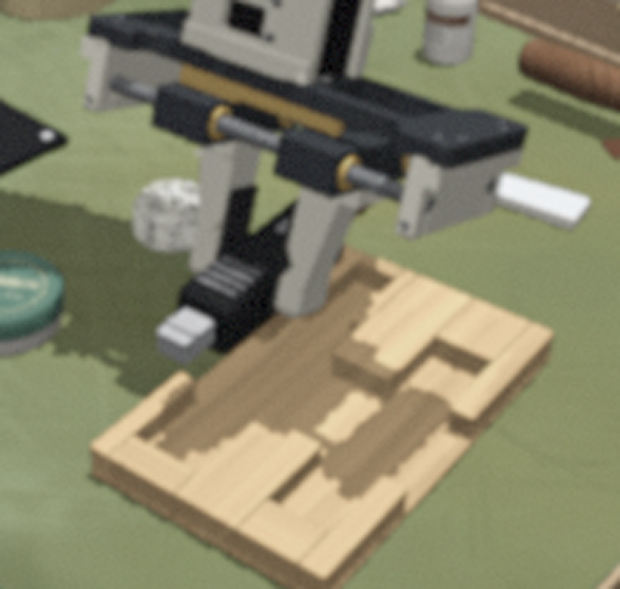

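Run:
```python
from m import *
s=dict(np.load('pics/w8.npz',allow_pickle=True));s['obs']=s['obs'].item()
crop(s,'w8c.png',260,15,530,260,2.9)
P,c=cloud(s,250,0,530,250)
m=(P[:,2]>.012)&(P[:,2]<.024)&(c[:,0]>c[:,2]+25)
print('tray',m.sum(),rect(P[m]),np.median(P[m,2]))
pts=[]
for v in range(93,172,8):
    row=s['color'][v].astype(int);u=[x for x in range(298,345) if row[x].sum()<260 and row[x,0]>row[x,2]+15]
    if len(u)>5:
        uc=np.array((u[0]+u[-1])/2.);d=bydepth(s,uc,np.array(v));pts.append(d);print(v,u[0],u[-1],d.round(4))
# tray frame of far end corners
print(onplane(s,np.array([274,517]),np.array([30,30]),.018).round(4))
```

```text
tray 23077 (array([462.6,  21.4]), 162.2, 126.5, 6.13) 0.018082534769765873
93 305 333 [0.5239 0.0658 0.072 ]
101 304 337 [0.5219 0.0651 0.0751]
109 302 338 [0.5189 0.0649 0.0752]
117 305 336 [0.5165 0.0645 0.0769]
125 304 337 [0.5127 0.064  0.0753]
133 303 337 [0.5092 0.0638 0.075 ]
141 308 332 [0.5058 0.0635 0.0752]
149 305 335 [0.5016 0.063  0.0739]
157 302 338 [0.4984 0.0626 0.075 ]
165 302 338 [0.496  0.0624 0.0776]
[[ 0.5365  0.0899  0.018 ]
 [ 0.5498 -0.0311  0.018 ]]
```

View pics/w8c.png

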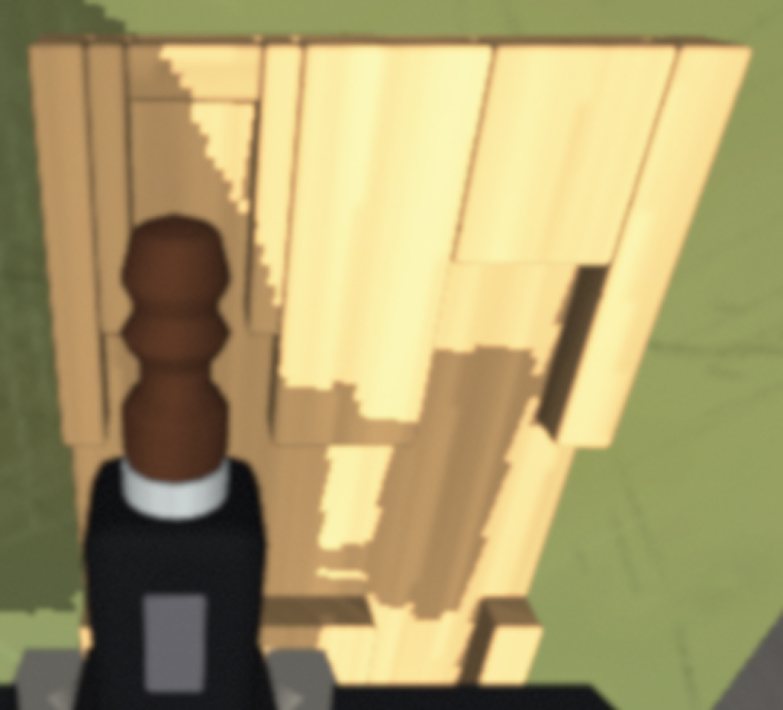

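View pics/t8.png

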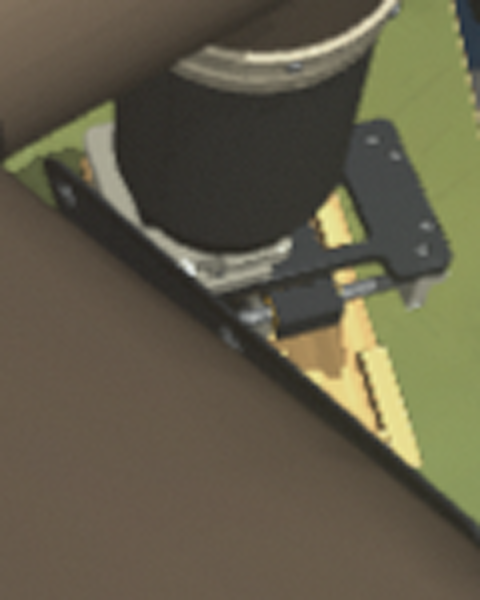

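```bash
python3 -m inch '[0.014,0.0025,-0.005,0.1,-0.2,0,0.01,0.014,0.001,-0.005,0.1,-0.1,0,0.01,0,0,0,0,0,0,0.01]'
python3 - <<'E'
from kin import *
st();whereb();planb([.4314,.0511,.025],6.1)
s=snap('wrist','w9.png');np.savez('pics/w9.npz',**s);crop(s,'w9c.png',260,15,530,260,2.9)
E
```

```text
clock: 8.68
tool_pos: [0.4857, 0.0571, 0.2006]
orientation: [-0.0, 71.4, -173.9]
force: [1.1, -1.1, -2.1]
opening: 0.0299
t 8.68 tcp [0.4857 0.0571 0.2006] grasp [0.4353 0.0518 0.0499] x [-0.317 -0.034 -0.948] y [ 0.106 -0.994 -0.   ] q [ 26.8  22.6 -26.   -7.5 -59.1  74.2] F [ 1.1 -1.1 -2.1] op 0.0299
burnisher at [0.4349 0.0509 0.0405] yaw 6.03 elev 0.32 roll 0.0
n 1 row [0.0158, -0.0006, -0.0026] [-0.07, -0.32, 0.02] | total shift tool [ 0.0158 -0.0006 -0.0026] turn [-0.07 -0.32  0.02] TCP target [0.4831 0.0575 0.1848]
```

View pics/w9c.png

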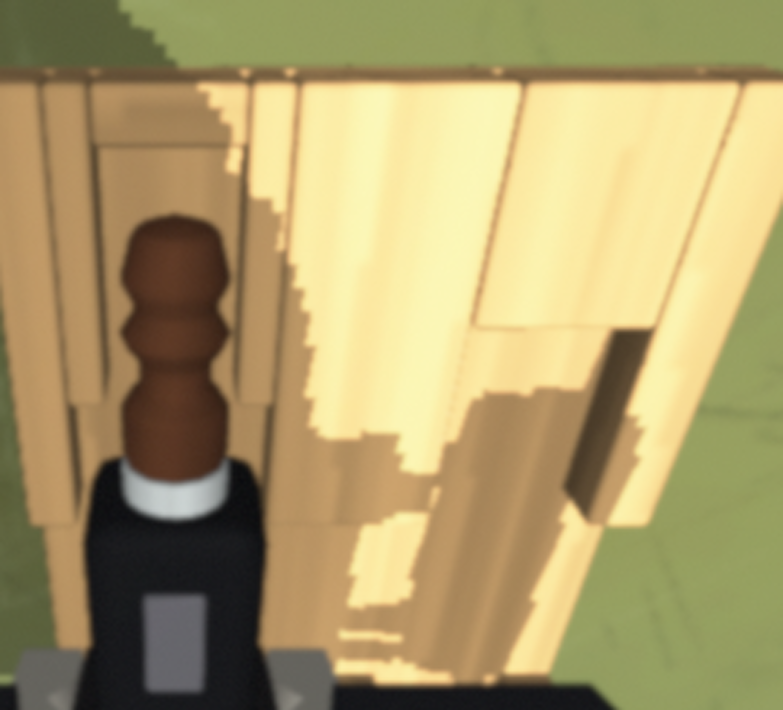

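The nose is centred over the slot (slot edges 100 and 240 in the crop, nose centre 175). I'll lower it.

```bash
python3 -m inch '[0.008,0,-0.001,0,-0.15,0,0.01,0.008,0,-0.001,0,-0.15,0,0.01,0,0,0,0,0,0,0.01]'
python3 - <<'E'
from kin import *
st();whereb();planb([.4314,.0511,.0185],6.1)
s=snap('wrist','w10.png');np.savez('pics/w9.npz',**s);crop(s,'w10c.png',260,15,530,260,2.9);s=snap('scene');crop(s,'s10.png',250,190,450,380,3.1)
E
```

```text
clock: 9.1
tool_pos: [0.4826, 0.0568, 0.1844]
orientation: [-0.0, 71.2, -174.0]
force: [0.2, 0.3, -1.7]
opening: 0.0297
t 9.1 tcp [0.4826 0.0568 0.1844] grasp [0.4316 0.0514 0.0339] x [-0.321 -0.034 -0.946] y [ 0.106 -0.994 -0.   ] q [ 26.8  23.9 -26.9  -7.8 -57.2  74.5] F [ 0.2  0.3 -1.7] op 0.0297
burnisher at [0.4311 0.0506 0.0245] yaw 6.03 elev 0.06 roll 0.01
n 1 row [0.0056, -0.0006, -0.0025] [-0.07, -0.06, 0.03] | total shift tool [ 0.0056 -0.0006 -0.0025] turn [-0.07 -0.06  0.03] TCP target [0.4831 0.0575 0.1783]
```

View pics/w10c.png

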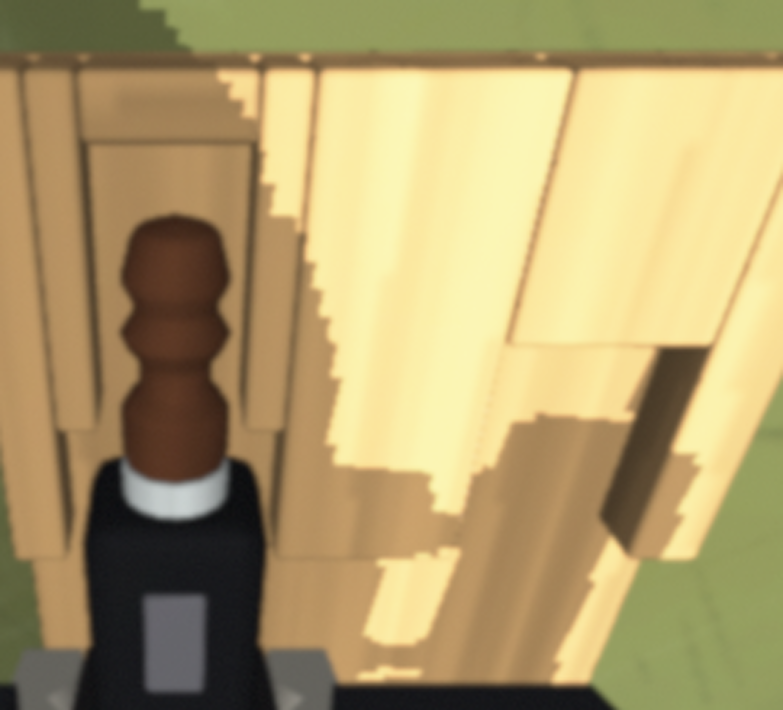

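View pics/s10.png

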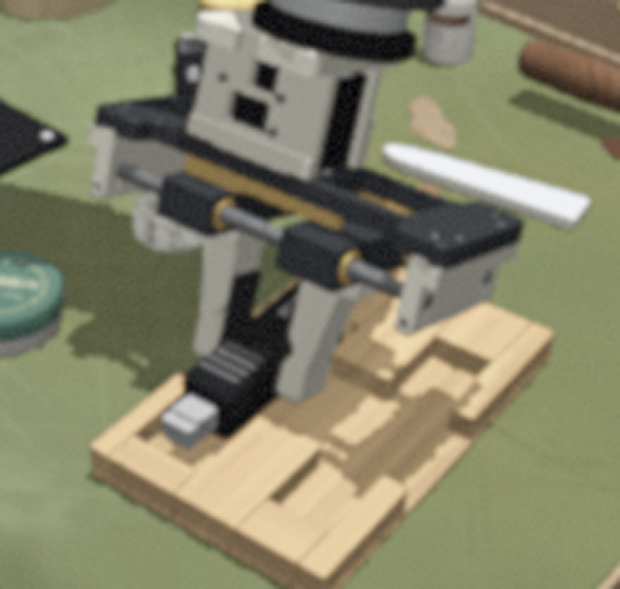

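```bash
python3 -m inch '[0.003,-0.0002,-0.001,0,0,0,0.01,0.003,-0.0002,-0.001,0,0,0,0.01,0,0,0,0,0,0,0.01]'
python3 - <<'E'
from kin import *
st();whereb()
E
```

```text
clock: 9.57
tool_pos: [0.4833, 0.0575, 0.1798]
orientation: [-0.1, 71.3, -173.9]
force: [-1.1, 0.7, -0.5]
opening: 0.0297
t 9.57 tcp [0.4833 0.0575 0.1798] grasp [0.4326 0.0521 0.0292] x [-0.319 -0.034 -0.947] y [ 0.107 -0.994 -0.001] q [ 26.9  24.3 -27.   -7.9 -56.6  74.6] F [-1.1  0.7 -0.5] op 0.0297
burnisher at [0.4321 0.0513 0.0198] yaw 6.11 elev 0.17 roll 0.03
```

```bash
python3 -m inch '[0.0012,0,-0.0004,0,0,0,0.01,0,0,0,0,0,0,0.01]'; python3 -m inch '[0.0012,0,-0.0004,0,0,0,0.01,0,0,0,0,0,0,0.01]'
python3 - <<'E'
from kin import *
st();whereb()
E
```

```text
clock: 9.82
tool_pos: [0.4834, 0.0576, 0.1798]
orientation: [-0.1, 71.3, -173.9]
force: [0.2, -1.1, -2.2]
opening: 0.0296
clock: 10.07
tool_pos: [0.4835, 0.0577, 0.1798]
orientation: [-0.1, 71.3, -173.8]
force: [-0.9, 0.6, -0.5]
opening: 0.0296
t 10.07 tcp [0.4835 0.0577 0.1798] grasp [0.4327 0.0522 0.0292] x [-0.32  -0.035 -0.947] y [ 0.109 -0.994 -0.   ] q [ 26.9  24.3 -26.9  -7.8 -56.6  74.7] F [-0.9  0.6 -0.5] op 0.0296
burnisher at [0.4322 0.0514 0.0198] yaw 6.21 elev 0.15 roll 0.02
```

```bash
python3 -m inch '[0.0025,0,-0.0008,0,0,0,0.01,0,0,0,0,0,0,0.01]'; python3 -m inch '[0.003,0,-0.001,0,0,0,0.01]'
python3 - <<'E'
from kin import *
st();whereb()
E
```

```text
clock: 10.32
tool_pos: [0.4838, 0.0579, 0.1798]
orientation: [-0.0, 71.2, -173.7]
force: [-0.3, -0.5, -1.7]
opening: 0.0299
clock: 10.45
tool_pos: [0.4842, 0.0582, 0.1792]
orientation: [0.0, 71.2, -173.5]
force: [-6.9, 4.5, 50.1]
opening: 0.03
t 10.45 tcp [0.4842 0.0582 0.1792] grasp [0.4333 0.0524 0.0286] x [-0.32  -0.037 -0.947] y [ 0.113 -0.994  0.   ] q [ 26.9  24.4 -26.9  -7.7 -56.6  74.8] F [-6.9  4.5 50.1] op 0.03
burnisher at [0.4328 0.0515 0.0192] yaw 6.43 elev 0.11 roll -0.01
```

```bash
python3 -m inch '[0,0,0,0,0,0,0.01]'
python3 - <<'E'
from kin import *
st();whereb()
s=snap('wrist','w11.png');np.savez('pics/w11.npz',**s);crop(s,'w11c.png',260,15,530,260,2.9);s=snap('scene');crop(s,'s11.png',250,190,450,380,3.1)
E
```

```text
clock: 10.58
tool_pos: [0.4843, 0.0583, 0.1796]
orientation: [-0.0, 71.3, -173.5]
force: [0.2, -0.1, -2.6]
opening: 0.0295
t 10.57 tcp [0.4843 0.0583 0.1796] grasp [0.4335 0.0525 0.029 ] x [-0.319 -0.036 -0.947] y [ 0.113 -0.994 -0.   ] q [ 27.   24.4 -26.9  -7.7 -56.6  74.8] F [ 0.2 -0.1 -2.6] op 0.0295
burnisher at [0.4331 0.0516 0.0196] yaw 6.45 elev 0.16 roll -0.0
```

View pics/w11c.png

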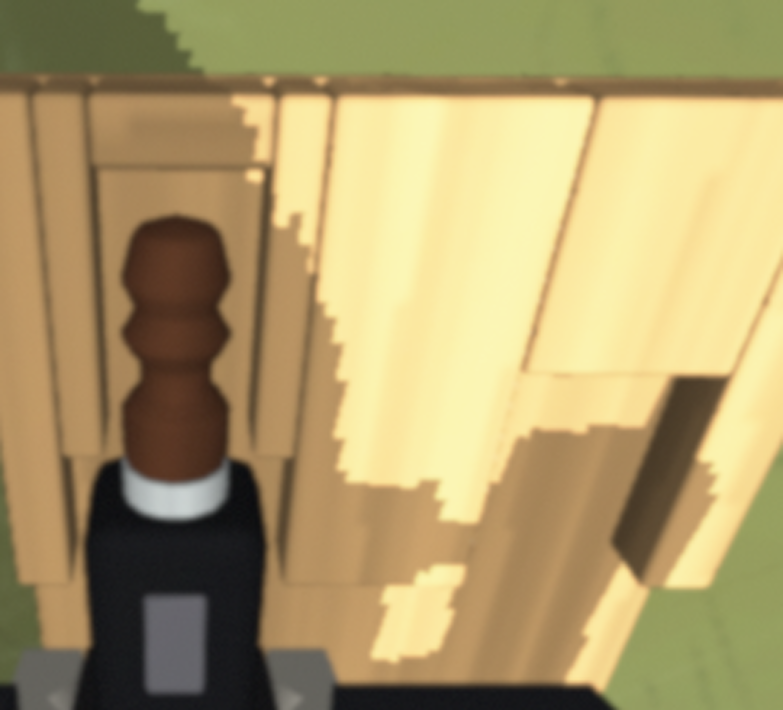

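View pics/s11.png

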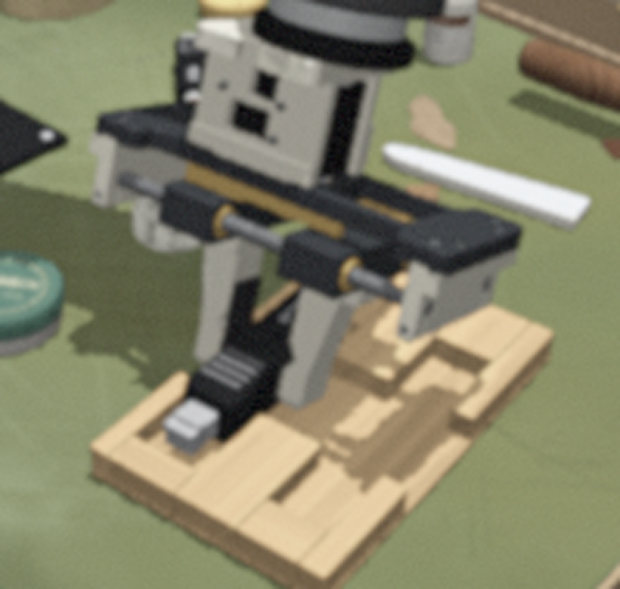

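```bash
python3 -m inch '[0,0,0,0,0,0,0.035,0,0,0,0,0,0,0.045,0,0,0,0,0,0,0.06,0,0,0,0,0,0,0.06]'
python3 - <<'E'
from kin import *
st()
s=snap('wrist','w12.png');np.savez('pics/w12.npz',**s);crop(s,'w12c.png',240,15,510,285,2.2);s=snap('scene');crop(s,'s12.png',250,190,450,380,3.1)
E
```

```text
clock: 11.18
tool_pos: [0.4844, 0.0581, 0.178]
orientation: [0.1, 71.2, -173.4]
force: [0.2, -0.3, 0.1]
opening: 0.0581
t 11.18 tcp [0.4844 0.0581 0.178 ] grasp [0.4336 0.0523 0.0275] x [-0.32  -0.037 -0.947] y [ 0.113 -0.994  0.   ] q [ 26.9  24.5 -26.9  -7.7 -56.5  74.8] F [ 0.2 -0.3  0.1] op 0.0581
```

View pics/w12c.png

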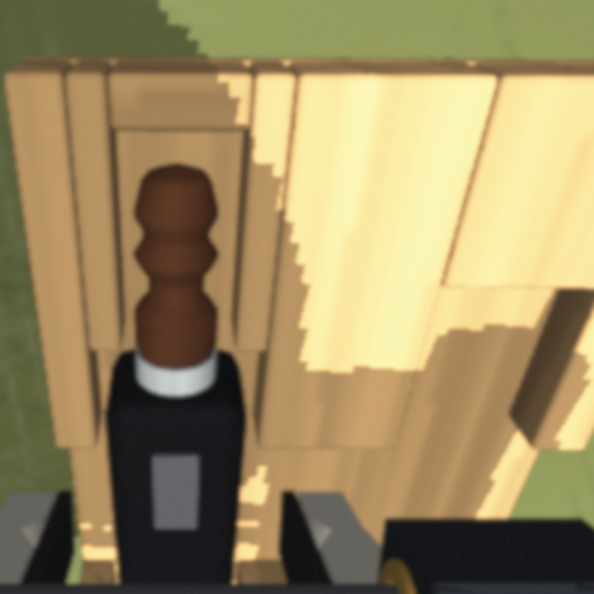

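View pics/s12.png

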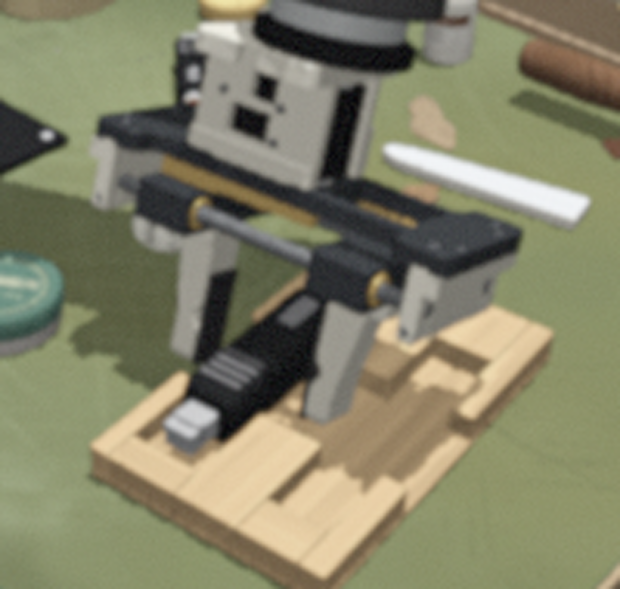

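```bash
python3 -m inch '[-0.03,0,0,0,0,0,0.06,-0.04,0,0,0,0,0,0.06,-0.05,0,0,0,0,0,0.06,-0.03,0,0,0,0,0,0.06]'
python3 - <<'E'
from kin import *
from m import *
st()
s=snap('wrist','w13.png');np.savez('pics/w13.npz',**s)
w3=dict(np.load('pics/w3.npz',allow_pickle=True));w2=dict(np.load('pics/w2.npz',allow_pickle=True))
for n,im,b in (('top',dict(np.load('pics/top0.npz')),(320,115,390,160)),('scene',dict(np.load('pics/scene0.npz')),(360,225,450,270)),('w2',w2,(470,140,600,200))):
    if n=='w2': im['obs']=im['obs'].item()
    u0,v0,u1,v1=b;c=im['color'][v0:v1,u0:u1].astype(int);mk=((c.min(2)>120)&(c[:,:,1]-c[:,:,2]<25)).astype(np.uint8)
    nl,lab,stt,_=cv2.connectedComponentsWithStats(mk);k=1+np.argmax(stt[1:,4]);V,U=np.nonzero(lab==k)
    P=onplane(im,U+u0+0.,V+v0+0.,.009);print(n,len(P),rect(P),P.mean(0).round(4))
g=np.array([.657,.08,.06]);q=None
for h in(.15,.06,.0085+.0):
  for yw in(8.9,188.9):
    x=np.array([0,0,-1.]);y=np.array([np.cos(np.radians(yw)),np.sin(np.radians(yw)),0]);q=rep([.657,.08,h+.0],np.stack([x,y,np.cross(x,y)],1))
E
```

```text
clock: 11.78
tool_pos: [0.5325, 0.0634, 0.3218]
orientation: [0.4, 70.9, -173.1]
force: [1.2, -0.3, -1.0]
opening: 0.0599
t 11.78 tcp [0.5325 0.0634 0.3218] grasp [0.4807 0.0571 0.1716] x [-0.326 -0.039 -0.945] y [ 0.113 -0.994  0.003] q [ 25.3  18.1 -13.5  -6.1 -76.7  73.5] F [ 1.2 -0.3 -1. ] op 0.0599
top 499 (array([655.4,  84.2]), 24.0, 126.0, 10.66) [0.6563 0.0782 0.009 ]
scene 637 (array([654. ,  84.6]), 33.9, 128.2, 8.97) [0.6537 0.0775 0.009 ]
w2 1750 (array([653.3,  85.8]), 26.0, 128.6, 11.56) [0.6547 0.0802 0.009 ]
OK  [ 24.  23.  -8.  -0. -58. 165.] margin 8.6
OK  [ 24.  23.  -8.   0. -58. -15.] margin 50.0
OK  [ 24.  29. -13.   0. -48. 165.] margin 8.6
OK  [ 24.  29. -13.  -0. -48. -15.] margin 45.0
OK  [ 24.  32. -15.   0. -43. 165.] margin 8.6
OK  [ 24.  32. -15.   0. -43. -15.] margin 42.5
```

View pics/w13.png

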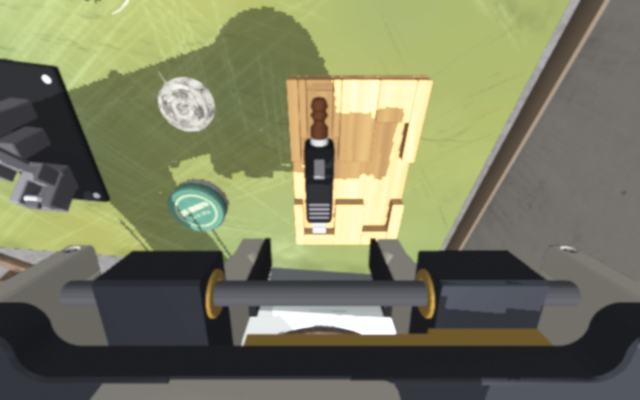

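```bash
cat >> h.py <<'E'
def Rdown(yw):
    x=np.array([0,0,-1.]);y=np.array([np.cos(np.radians(yw)),np.sin(np.radians(yw)),0]);return np.stack([x,y,np.cross(x,y)],1)
E
python3 - <<'E'
from kin import *
from m import *
t=dict(np.load('pics/top0.npz'));P,c=cloud(t,280,60,430,150)
k=(P[:,0]>.55)&(P[:,0]<.77)&(abs(P[:,1]-.0845)<.06)&(P[:,2]>.02);print('tall near',k.sum(),P[k].max(0) if k.any() else '',P[k].min(0) if k.any() else '')
plan([.655,.0845,.13],Rdown(190.7),n=10)
E
```

```text
tall near 432 [0.7699685  0.13060446 0.04469216] [0.7536421  0.02466813 0.02063523]
n 10 row [0.0013, -0.0093, -0.0105] [8.49, 1.51, -1.42] | total shift tool [-0.0057 -0.0072 -0.1275] turn [ 84.94  15.11 -14.24] TCP target [0.655  0.0845 0.289 ]
```

```bash
python3 -m inch '[0.001,-0.0095,-0.0105,8.5,1.5,-1.4,0.06,0.001,-0.0095,-0.0105,8.5,1.5,-1.4,0.06,0.001,-0.0095,-0.0105,8.5,1.5,-1.4,0.06,0.001,-0.0095,-0.0105,8.5,1.5,-1.4,0.06,0.001,-0.0095,-0.0105,8.5,1.5,-1.4,0.06,0.001,-0.0095,-0.0105,8.5,1.5,-1.4,0.06,0.001,-0.0095,-0.0105,8.5,1.5,-1.4,0.06,0.001,-0.0095,-0.0105,8.5,1.5,-1.4,0.06,0.001,-0.0095,-0.0105,8.5,1.5,-1.4,0.06,0.001,-0.0095,-0.0105,8.5,1.5,-1.4,0.06,0,0,0,0,0,0,0.06]'
python3 - <<'E'
from kin import *
st();plan([.655,.0845,.13],Rdown(190.7))
s=snap('wrist','w14.png');np.savez('pics/w14.npz',**s)
E
```

```text
clock: 13.2
tool_pos: [0.6588, 0.0837, 0.29]
orientation: [-157.6, 89.6, -59.7]
force: [-0.1, -0.3, -0.3]
opening: 0.0601
t 13.2 tcp [0.6588 0.0837 0.29  ] grasp [0.6594 0.0826 0.131 ] x [ 0.004 -0.007 -1.   ] y [-0.99  -0.138 -0.003] q [ 24.2  24.4  -9.4   0.5 -56.1 -16.5] F [-0.1 -0.3 -0.3] op 0.0601
n 1 row [0.0009, 0.0036, 0.0013] [-2.78, -0.42, 0.16] | total shift tool [0.0009 0.0036 0.0013] turn [-2.78 -0.42  0.16] TCP target [0.655  0.0845 0.289 ]
```

View pics/w14.png

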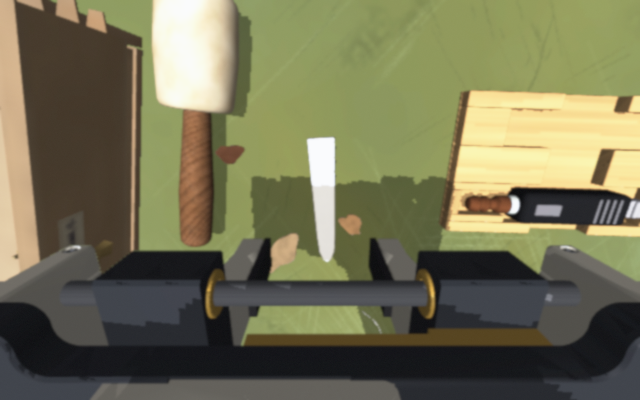

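Run:
```python
from m import *
s=dict(np.load('pics/w14.npz',allow_pickle=True));s['obs']=s['obs'].item()
u0,v0,u1,v1=295,128,350,272
c=s['color'][v0:v1,u0:u1].astype(int);mk=((c.min(2)>100)&(c[:,:,1]-c[:,:,2]<25)).astype(np.uint8)
nl,lab,stt,_=cv2.connectedComponentsWithStats(mk);k=1+np.argmax(stt[1:,4]);V,U=np.nonzero(lab==k)
P=onplane(s,U+u0+0.,V+v0+0.,.009);print(len(P),rect(P),P.mean(0).round(4))
for v in range(v0,v1,8):
    i=V+v0==v
    if i.any(): print(v,U[i].min()+u0,U[i].max()+u0,P[i][np.argmin(U[i])].round(4)[:2],P[i][np.argmax(U[i])].round(4)[:2],'mid',((P[i][np.argmin(U[i])]+P[i][np.argmax(U[i])])/2).round(4)[:2],'w',(1000*np.linalg.norm(P[i][np.argmin(U[i])]-P[i][np.argmax(U[i])])).round(1), bydepth(s,np.array(U[i].mean()+u0),np.array(v))[2].round(4))
```

```text
2773 (array([656.5,  84.5]), 25.4, 125.1, 8.84) [0.6565 0.0745 0.009 ]
144 307 334 [0.6776 0.0305] [0.6535 0.0272] mid [0.6656 0.0288] w 24.4 0.0081
152 308 334 [0.6758 0.0375] [0.6524 0.0343] mid [0.6641 0.0359] w 23.7 0.0095
160 309 335 [0.674  0.0447] [0.6504 0.0414] mid [0.6622 0.043 ] w 23.9 0.0096
168 309 334 [0.6731 0.0521] [0.6501 0.0489] mid [0.6616 0.0505] w 23.2 0.0085
176 310 335 [0.6712 0.0594] [0.6481 0.0562] mid [0.6596 0.0578] w 23.4 0.0093
184 311 334 [0.6693 0.0669] [0.6478 0.0639] mid [0.6585 0.0654] w 21.7 0.0083
192 312 334 [0.6673 0.0746] [0.6466 0.0717] mid [0.657  0.0731] w 20.9 0.0091
200 313 335 [0.6653 0.0824] [0.6444 0.0794] mid [0.6549 0.0809] w 21.1 0.0097
208 313 335 [0.6643 0.0904] [0.6432 0.0875] mid [0.6537 0.0889] w 21.3 0.0091
216 314 335 [0.6622 0.0985] [0.6419 0.0956] mid [0.6521 0.0971] w 20.5 0.0075
224 315 335 [0.6601 0.1067] [0.6406 0.1039] mid [0.6504 0.1053] w 19.7 0.0084
232 316 335 [0.658 0.115] [0.6393 0.1124] mid [0.6487 0.1137] w 18.9 0.0088
240 317 334 [0.6559 0.1236] [0.639  0.1212] mid [0.6474 0.1224] w 17.1 0.0105
248 318 334 [0.6537 0.1322] [0.6376 0.13  ] mid [0.6456 0.1311] w 16.2 0.0099
256 321 332 [0.6494 0.1408] [0.6382 0.1392] mid [0.6438 0.14  ] w 11.2 0.0092
```

Run:
```python
from h import *
plan([.6546,.0845,.035],Rdown(191),n=4)
```

```text
n 4 row [0.024, 0.001, 0.0004] [-0.74, -0.1, 0.04] | total shift tool [0.0961 0.004  0.0018] turn [-2.96 -0.39  0.14] TCP target [0.6546 0.0845 0.194 ]
```

```bash
python3 -m inch '[0.024,0.001,0.0004,-0.75,-0.1,0,0.06,0.024,0.001,0.0004,-0.75,-0.1,0,0.06,0.024,0.001,0.0004,-0.75,-0.1,0,0.06,0.02,0.001,0.0004,-0.75,-0.1,0,0.06,0,0,0,0,0,0,0.06]'
python3 - <<'E'
from h import *
st();plan([.6546,.0845,.0205],Rdown(191))
s=snap('wrist','w15.png')
E
```

```text
clock: 13.88
tool_pos: [0.6526, 0.0858, 0.1969]
orientation: [-19.9, 89.8, 82.2]
force: [-0.6, 0.2, 0.2]
opening: 0.0602
t 13.88 tcp [0.6526 0.0858 0.1969] grasp [0.6527 0.0865 0.0379] x [ 0.001  0.004 -1.   ] y [-0.978 -0.21  -0.001] q [ 24.4  29.7 -14.6  -0.3 -45.6 -12. ] F [-0.6  0.2  0.2] op 0.0602
n 1 row [0.0174, -0.0016, -0.0018] [1.14, 0.22, 0.08] | total shift tool [ 0.0174 -0.0016 -0.0018] turn [1.14 0.22 0.08] TCP target [0.6546 0.0845 0.1795]
```

View pics/w15.png

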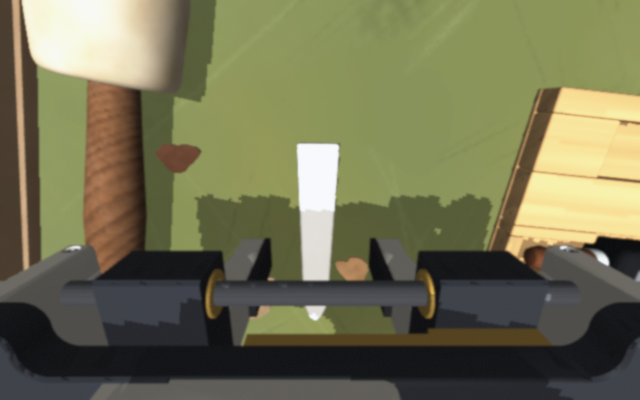

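```bash
python3 -m inch '[0.007,-0.001,-0.001,0.6,0.1,0,0.06,0.006,-0.0006,-0.001,0.5,0.1,0,0.06,0,0,0,0,0,0,0.06]'
python3 - <<'E'
from h import *
st();plan([.6546,.0845,.0205],Rdown(191))
E
```

```text
clock: 14.3
tool_pos: [0.6561, 0.0847, 0.1867]
orientation: [-81.6, 89.6, 19.5]
force: [0.1, -0.4, 0.5]
opening: 0.0598
t 14.3 tcp [0.6561 0.0847 0.1867] grasp [0.6571 0.0851 0.0278] x [ 0.006  0.002 -1.   ] y [-0.981 -0.192 -0.007] q [ 24.2  30.6 -14.8   0.  -44.2 -13.2] F [ 0.1 -0.4  0.5] op 0.0598
n 1 row [0.0072, 0.0016, 0.0] [0.04, 0.06, 0.38] | total shift tool [0.0072 0.0016 0.    ] turn [0.04 0.06 0.38] TCP target [0.6546 0.0845 0.1795]
```

```bash
python3 -m inch '[0.005,0.002,0,0,0,0.4,0.06,0.003,0.0005,0,0,0,0,0.06,0,0,0,0,0,0,0.06]'
python3 - <<'E'
from h import *
st();plan([.6546,.0845,.0205],Rdown(191))
E
```

```text
clock: 14.68
tool_pos: [0.6536, 0.0843, 0.1786]
orientation: [12.6, 89.9, 113.6]
force: [0.0, -0.6, -0.9]
opening: 0.06
t 14.68 tcp [0.6536 0.0843 0.1786] grasp [0.6535 0.0844 0.0196] x [-0.     0.001 -1.   ] y [-0.981 -0.192  0.   ] q [ 24.2  31.1 -15.2  -0.1 -43.7 -13.1] F [ 0.  -0.6 -0.9] op 0.06
n 1 row [-0.0009, -0.001, 0.0] [0.06, 0.06, -0.01] | total shift tool [-0.0009 -0.001   0.    ] turn [ 0.06  0.06 -0.01] TCP target [0.6546 0.0845 0.1795]
```

```bash
python3 -m inch '[-0.001,0,0,0,0,0,0.04,0,0,0,0,0,0,0.03,0,0,0,0,0,0,0.015,0,0,0,0,0,0,0.005,0,0,0,0,0,0,0.005,0,0,0,0,0,0,0.005,0,0,0,0,0,0,0.005]'
python3 - <<'E'
from h import *
st()
E
```

```text
clock: 15.55
tool_pos: [0.6538, 0.0843, 0.1801]
orientation: [-19.0, 89.9, 82.0]
force: [0.4, 0.1, 0.6]
opening: 0.02
t 15.55 tcp [0.6538 0.0843 0.1801] grasp [0.6538 0.0845 0.0211] x [ 0.     0.001 -1.   ] y [-0.981 -0.192 -0.   ] q [ 24.2  31.  -15.2  -0.1 -43.8 -13.1] F [0.4 0.1 0.6] op 0.02
```

Gripped at 20 mm, which is the folder's tapered width. I'll lift it and check.

```bash
python3 -m inch '[0,0,0,0,0,0,0.005,-0.01,0,0,0,0,0,0.005,-0.03,0,0,0,0,0,0.005,-0.04,0,0,0,0,0,0.005,-0.04,0,0,0,0,0,0.005,0,0,0,0,0,0,0.005]'
python3 - <<'E'
from kin import *
st()
s=snap('wrist','w16.png');np.savez('pics/w16.npz',**s);s=snap('scene','s16.png')
yt=6.1;c,sn=np.cos(np.radians(yt)),np.sin(np.radians(yt))
for nm,(tx,ty) in {'wrist':(.4435,.0194),'top':(.4443,.0172)}.items():
    print(nm,'folder seat',tx-.008*c+.034*sn,ty-.008*sn-.034*c)
q=None
for h in(.12,.05,.025):q=rep([.4392,-.015,h],Rdown(276.1),q0=q)
E
```

```text
clock: 16.3
tool_pos: [0.6538, 0.0841, 0.306]
orientation: [-41.9, 89.9, 59.2]
force: [-0.2, -0.9, -1.0]
opening: 0.0193
t 16.3 tcp [0.6538 0.0841 0.306 ] grasp [0.6539 0.0842 0.147 ] x [ 0.     0.001 -1.   ] y [-0.981 -0.192 -0.001] q [ 24.2  23.2  -8.7  -0.  -58.  -13.1] F [-0.2 -0.9 -1. ] op 0.0193
wrist folder seat 0.4391582748723663 -0.015257602671218829
top folder seat 0.4399582748723663 -0.01745760267121883
OK  [ 24.   6. -38.   0. -47.  72.] margin 20.4
OK  [ 24.  12. -42.   0. -35.  72.] margin 15.8
OK  [ 24.  15. -44.  -0. -31.  72.] margin 14.4
```

View pics/w16.png

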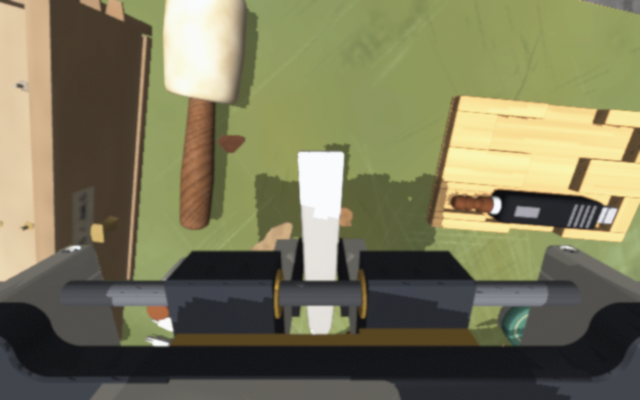

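View pics/s16.png

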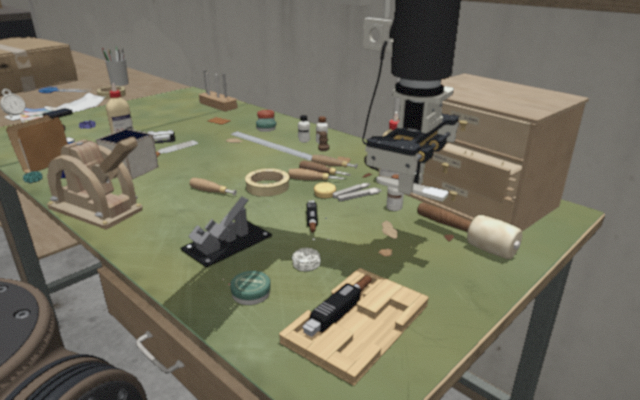

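Run:
```python
from m import *
s=dict(np.load('pics/w16.npz',allow_pickle=True));s['obs']=s['obs'].item()
for v in range(156,250,10):
    row=s['color'][v].astype(int);u=[x for x in range(290,355) if row[x].min()>120 and row[x,1]-row[x,2]<25]
    if u: uc=np.array((u[0]+u[-1])/2);print(v,u[0],u[-1],bydepth(s,uc,np.array(v)).round(4))
plan([.4392,-.0155,.13],Rdown(276.1),n=10)
```

```text
156 298 344 [0.6638 0.0249 0.1348]
166 298 343 [0.6631 0.0301 0.1353]
176 299 342 [0.662  0.0356 0.1347]
186 299 342 [0.6609 0.041  0.1351]
196 299 341 [0.6601 0.0468 0.1348]
206 301 341 [0.6585 0.0521 0.1359]
216 301 340 [0.6575 0.0585 0.1343]
226 302 339 [0.6564 0.0642 0.1353]
236 302 338 [0.6553 0.071  0.134 ]
246 303 337 [0.6542 0.0768 0.1351]
n 10 row [0.0014, 0.0235, 0.0107] [-8.51, 0.02, -0.02] | total shift tool [ 0.0144  0.2284 -0.0566] turn [-85.06   0.24  -0.21] TCP target [ 0.4392 -0.0155  0.289 ]
```

```bash
python3 -m inch '[0.001,0.0235,0.0107,-8.5,0,0,0.005,0.001,0.0235,0.0107,-8.5,0,0,0.005,0.001,0.0235,0.0107,-8.5,0,0,0.005,0.001,0.0235,0.0107,-8.5,0,0,0.005,0.001,0.0235,0.0107,-8.5,0,0,0.005,0.001,0.0235,0.0107,-8.5,0,0,0.005,0.001,0.0235,0.0107,-8.5,0,0,0.005,0.001,0.0235,0.0107,-8.5,0,0,0.005,0.001,0.0235,0.0107,-8.5,0,0,0.005,0.001,0.0235,0.0107,-8.5,0,0,0.005,0,0,0,0,0,0,0.005]'
python3 - <<'E'
from kin import *
st();plan([.4392,-.0155,.07],Rdown(276.1),n=3)
s=snap('wrist','w17.png');np.savez('pics/w17.npz',**s)
E
```

```text
clock: 17.77
tool_pos: [0.4294, -0.0236, 0.2827]
orientation: [9.3, 88.3, -162.0]
force: [0.6, 0.4, 0.3]
opening: 0.0196
t 17.77 tcp [ 0.4294 -0.0236  0.2827] grasp [ 0.4249 -0.025   0.1238] x [-0.029 -0.009 -1.   ] y [ 0.153 -0.988  0.005] q [ 23.3   4.9 -37.9  -0.2 -48.9  75.7] F [0.6 0.4 0.3] op 0.0196
n 3 row [0.0178, -0.0023, -0.0039] [0.9, 0.56, -0.11] | total shift tool [ 0.0533 -0.0067 -0.0125] turn [ 2.69  1.69 -0.32] TCP target [ 0.4392 -0.0155  0.229 ]
```

View pics/w17.png

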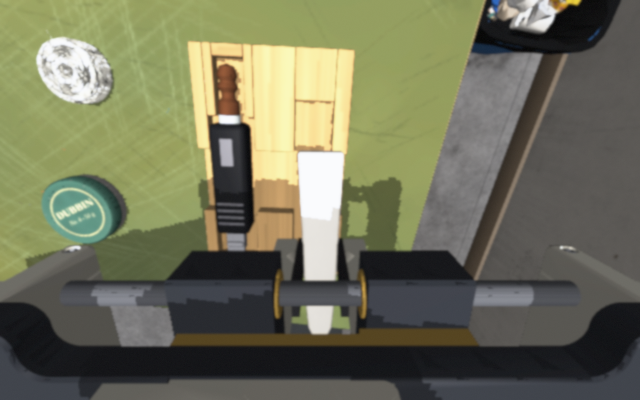

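```bash
python3 -m inch '[0.018,-0.0023,-0.004,0.9,0.6,-0.1,0.005,0.018,-0.0023,-0.004,0.9,0.6,-0.1,0.005,0.016,-0.0023,-0.004,0.9,0.6,-0.1,0.005,0,0,0,0,0,0,0.005]'
python3 - <<'E'
from kin import *
from m import *
st();plan([.4392,-.0155,.045],Rdown(276.1))
s=snap('wrist','w18.png');np.savez('pics/w18.npz',**s);crop(s,'w18c.png',160,10,400,290,2.1)
P,c=cloud(s,160,0,420,250)
m=(P[:,2]>.012)&(P[:,2]<.024)&(c[:,0]>c[:,2]+25)
r=rect(P[m]);print('tray part',m.sum(),r,np.median(P[m,2]))
for v in range(100,250,12):
    row=s['color'][v].astype(int);u=[x for x in range(285,360) if row[x].min()>135 and abs(row[x,0]-row[x,2])<22]
    if len(u)>8: uc=np.array((u[0]+u[-1])/2);p=bydepth(s,uc,np.array(v));print(v,u[0],u[-1],p.round(4))
E
```

```text
clock: 18.32
tool_pos: [0.4416, -0.0129, 0.2282]
orientation: [161.9, 89.9, -12.6]
force: [-0.8, 0.2, -1.0]
opening: 0.0192
t 18.32 tcp [ 0.4416 -0.0129  0.2282] grasp [ 0.442  -0.013   0.0692] x [ 0.002 -0.001 -1.   ] y [ 0.096 -0.995  0.001] q [ 24.1  10.4 -41.1   0.1 -38.4  71.3] F [-0.8  0.2 -1. ] op 0.0192
n 1 row [0.0242, 0.0023, 0.0027] [-0.6, -0.13, -0.04] | total shift tool [0.0242 0.0023 0.0027] turn [-0.6  -0.13 -0.04] TCP target [ 0.4392 -0.0155  0.204 ]
tray part 17261 (array([495.2,  24.8]), 96.6, 126.1, 6.17) 0.018068110875638532
160 298 342 [ 0.4988 -0.0076  0.0579]
172 299 342 [ 0.4921 -0.0085  0.0565]
184 300 341 [ 0.4857 -0.0091  0.0576]
196 300 340 [ 0.4789 -0.0095  0.0577]
208 301 339 [ 0.4724 -0.0101  0.0589]
220 301 338 [ 0.4649 -0.0106  0.0581]
232 303 337 [ 0.4574 -0.0116  0.0578]
244 303 336 [ 0.4496 -0.012   0.0573]
```

View pics/w18c.png

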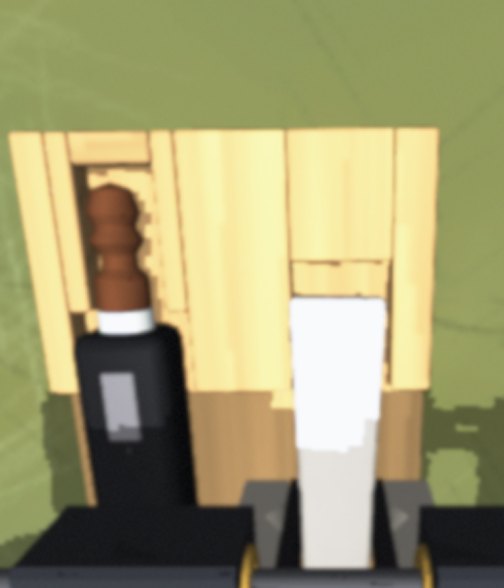

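```bash
python3 -m inch '[0.012,0.002,0.0015,-0.6,-0.1,0,0.005,0.012,0.001,0.0012,-0.5,0,0,0.005,0,0,0,0,0,0,0.005]'
python3 - <<'E'
from kin import *
from m import *
st();plan([.4395,-.0155,.030],Rdown(276.7))
s=snap('wrist','w19.png');np.savez('pics/w19.npz',**s);crop(s,'w19c.png',160,10,400,290,2.1)
P,c=cloud(s,160,0,420,250)
m=(P[:,2]>.012)&(P[:,2]<.024)&(c[:,0]>c[:,2]+25)
r=rect(P[m]);print('tray part',m.sum(),r,np.median(P[m,2]))
for v in range(150,250,12):
    row=s['color'][v].astype(int);u=[x for x in range(285,360) if row[x].min()>135 and abs(row[x,0]-row[x,2])<22]
    if len(u)>8:
        uc=np.array((u[0]+u[-1])/2);p=bydepth(s,uc,np.array(v));d=R.from_euler('z',-6.1,degrees=True).apply(p-[.4437,.0193,0]);print(v,u[0],u[-1],p.round(4),'tray',d.round(4))
E
```

```text
clock: 18.75
tool_pos: [0.4396, -0.0161, 0.204]
orientation: [173.9, 89.9, 0.6]
force: [0.7, -0.6, -0.7]
opening: 0.0195
t 18.75 tcp [ 0.4396 -0.0161  0.204 ] grasp [ 0.4399 -0.0161  0.045 ] x [ 0.002  0.    -1.   ] y [ 0.117 -0.993  0.   ] q [ 23.8  12.7 -42.8   0.1 -34.4  72.9] F [ 0.7 -0.6 -0.7] op 0.0195
n 1 row [0.015, -0.0006, 0.0] [0.01, -0.13, -0.01] | total shift tool [ 0.015  -0.0006  0.    ] turn [ 0.01 -0.13 -0.01] TCP target [ 0.4395 -0.0155  0.189 ]
tray part 21525 (array([502.4,  25.5]), 82.2, 125.8, 6.19) 0.018067847233387835
162 298 342 [ 0.4956 -0.0096  0.0337] tray [ 0.0486 -0.0342  0.0337]
174 299 341 [ 0.489  -0.0103  0.0331] tray [ 0.0419 -0.0343  0.0331]
186 300 341 [ 0.4823 -0.0114  0.0326] tray [ 0.0351 -0.0346  0.0326]
198 300 340 [ 0.4758 -0.0119  0.0338] tray [ 0.0286 -0.0344  0.0338]
210 301 339 [ 0.4688 -0.0127  0.0339] tray [ 0.0215 -0.0345  0.0339]
222 302 338 [ 0.4614 -0.0136  0.0333] tray [ 0.0141 -0.0346  0.0333]
234 303 337 [ 0.454  -0.0145  0.0335] tray [ 0.0067 -0.0347  0.0335]
246 303 336 [ 0.4461 -0.0151  0.0329] tray [-0.0013 -0.0345  0.0329]
```

View pics/w19c.png

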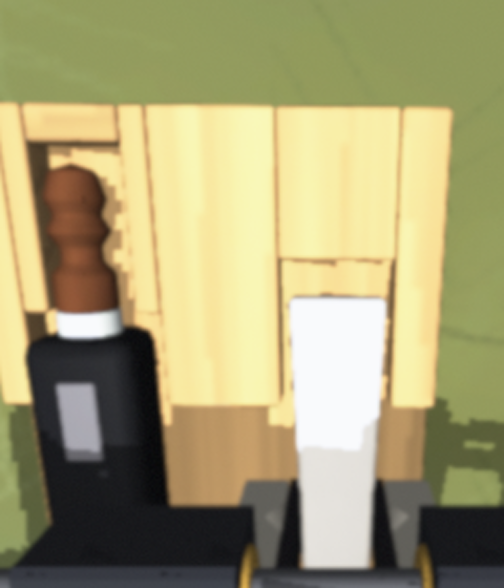

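```bash
python3 -m inch '[0.008,-0.0003,0,0,-0.1,0,0.005,0.008,-0.0003,0,0,0,0,0.005,0,0,0,0,0,0,0.005]'
python3 - <<'E'
from kin import *
st();plan([.4395,-.0155,.025],Rdown(276.7))
E
```

```text
clock: 19.18
tool_pos: [0.44, -0.0154, 0.1878]
orientation: [-176.3, 89.9, 10.4]
force: [0.3, 0.3, -0.5]
opening: 0.0194
t 19.18 tcp [ 0.44   -0.0154  0.1878] grasp [ 0.4404 -0.0153  0.0288] x [ 0.002  0.    -1.   ] y [ 0.116 -0.993 -0.   ] q [ 23.8  14.5 -43.6   0.1 -31.8  72.8] F [ 0.3  0.3 -0.5] op 0.0194
n 1 row [0.0038, 0.0001, 0.0006] [-0.01, -0.12, 0.01] | total shift tool [0.0038 0.0001 0.0006] turn [-0.01 -0.12  0.01] TCP target [ 0.4395 -0.0155  0.184 ]
```

```bash
python3 -m inch '[0.003,0,0.0005,0,0,0,0.005,0,0,0,0,0,0,0.005]';python3 -m inch '[0.0022,0,0,0,0,0,0.005,0,0,0,0,0,0,0.005]'
python3 - <<'E'
from kin import *
st()
E
```

```text
clock: 19.42
tool_pos: [0.4396, -0.0154, 0.1846]
orientation: [-178.3, 89.9, 8.4]
force: [-0.2, 0.3, -1.3]
opening: 0.0196
clock: 19.68
tool_pos: [0.44, -0.0152, 0.1839]
orientation: [-179.3, 89.8, 7.5]
force: [-0.3, -0.2, 1.0]
opening: 0.0192
t 19.68 tcp [ 0.44   -0.0152  0.1839] grasp [ 0.4405 -0.0151  0.0249] x [ 0.003  0.    -1.   ] y [ 0.118 -0.993 -0.   ] q [ 23.9  14.9 -43.9   0.1 -31.   72.8] F [-0.3 -0.2  1. ] op 0.0192
```

```bash
python3 -m inch '[0.0015,0,0,0,0,0,0.005]';python3 -m inch '[0,0,0,0,0,0,0.005]'
python3 - <<'E'
from kin import *
st()
s=snap('wrist','w20.png');crop(s,'w20c.png',160,10,400,290,2.1);s=snap('scene');crop(s,'s20.png',250,190,450,380,3.1)
E
```

```text
clock: 19.8
tool_pos: [0.4402, -0.0151, 0.1834]
orientation: [178.8, 89.8, 5.6]
force: [-10.1, 3.2, 34.4]
opening: 0.0193
clock: 19.92
tool_pos: [0.4402, -0.0151, 0.1837]
orientation: [-179.2, 89.7, 7.6]
force: [0.6, 0.0, 0.1]
opening: 0.02
t 19.93 tcp [ 0.4402 -0.0151  0.1837] grasp [ 0.4409 -0.015   0.0247] x [ 0.005  0.001 -1.   ] y [ 0.118 -0.993 -0.   ] q [ 23.9  14.9 -43.9   0.1 -30.9  72.8] F [0.6 0.  0.1] op 0.02
```

View pics/s20.png

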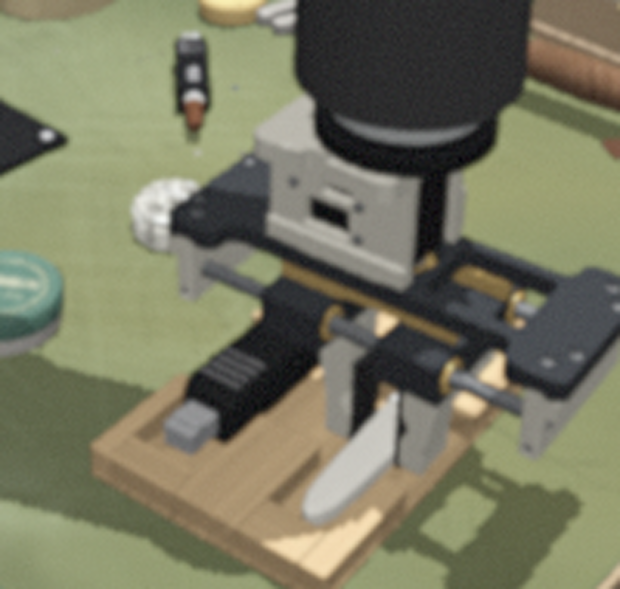

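View pics/w20c.png

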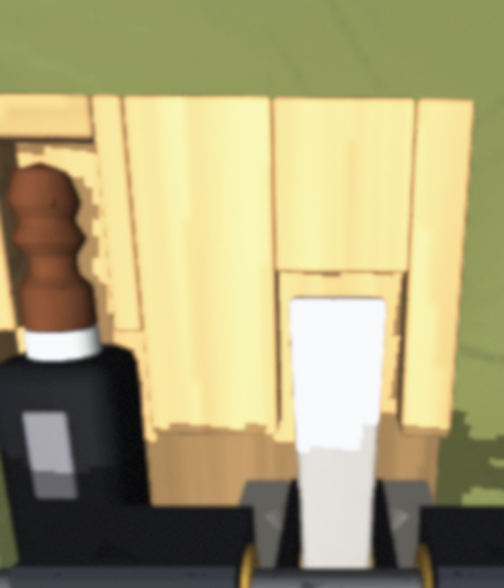

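```bash
python3 -m inch '[0,0,0,0,0,0,0.026,0,0,0,0,0,0,0.034,0,0,0,0,0,0,0.038,0,0,0,0,0,0,0.038]'; python3 -c "
from h import *
st()"
```

```text
clock: 20.52
tool_pos: [0.4403, -0.0151, 0.1831]
orientation: [180.0, 89.8, 6.8]
force: [0.8, 0.3, -1.0]
opening: 0.0375
t 20.52 tcp [ 0.4403 -0.0151  0.1831] grasp [ 0.441  -0.015   0.0241] x [ 0.004  0.001 -1.   ] y [ 0.118 -0.993  0.   ] q [ 23.9  15.  -43.9   0.1 -30.8  72.8] F [ 0.8  0.3 -1. ] op 0.0375
```

```bash
python3 -m inch '[-0.008,0,0,0,0,0,0.038,-0.015,0,0,0,0,0,0.038,-0.03,0,0,0,0,0,0.038,-0.04,0,0,0,0,0,0.038,-0.05,0,0,0,0,0,0.038]'
python3 - <<'E'
from h import *
st()
s=snap('wrist','w21.png');np.savez('pics/w21.npz',**s);s=snap('scene');crop(s,'s21.png',250,190,450,380,3.1)
E
```

```text
clock: 21.15
tool_pos: [0.4385, -0.0156, 0.3286]
orientation: [29.4, 89.7, -143.8]
force: [2.8, -0.6, -1.2]
opening: 0.0377
t 21.15 tcp [ 0.4385 -0.0156  0.3286] grasp [ 0.4379 -0.016   0.1696] x [-0.004 -0.003 -1.   ] y [ 0.118 -0.993  0.002] q [ 23.9   1.9 -34.    0.1 -54.4  72.8] F [ 2.8 -0.6 -1.2] op 0.0377
```

View pics/s21.png

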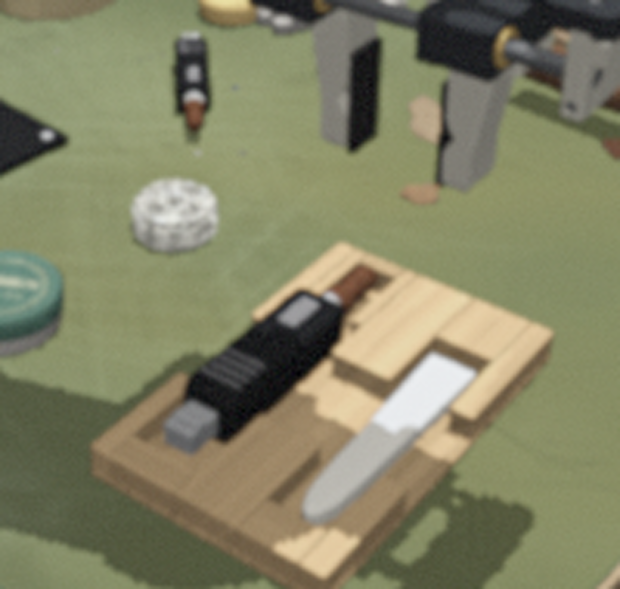

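View pics/w21.png

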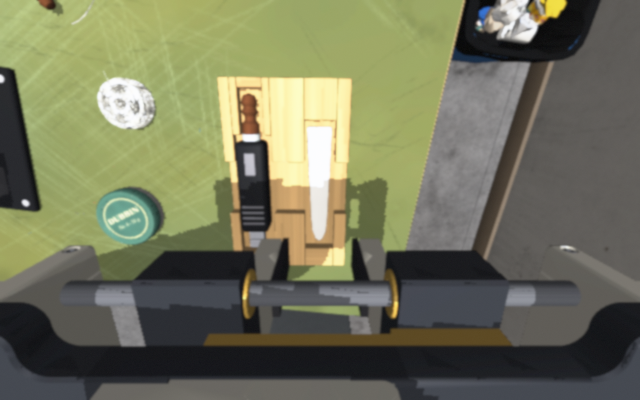

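Run:
```python
from m import *
s=dict(np.load('pics/w21.npz',allow_pickle=True));s['obs']=s['obs'].item()
rt=R.from_euler('z',-6.1,degrees=True)
for n,pts in {'burn':[(249,100),(249,118),(250,150),(251,175),(253,200),(255,220),(257,238)],'folder':[(320,130),(320,150),(320,175),(320,200),(320,225),(320,235)],'floor':[(285,190)],'rim':[(285,120)]}.items():
    for p in pts: print(n,rt.apply(bydepth(s,np.array(p[0]),np.array(p[1]))-[.4437,.0193,0]).round(4))
t=snap('scene')
for n,b in (('tin',(220,262,280,310)),('spool',(285,240,325,275))):
    P,c=cloud(t,*b);m=(P[:,2]>.012 if n=='tin' else P[:,2]>.008)&(P[:,2]<.04);print(n,P[m].mean(0).round(4))
```

```text
burn [0.0792 0.0323 0.0247]
burn [0.063  0.0336 0.0237]
burn [0.0337 0.0327 0.0321]
burn [0.0094 0.0331 0.0331]
burn [-0.017   0.033   0.0316]
burn [-0.039   0.0323  0.0315]
burn [-0.0632  0.0331  0.0241]
folder [ 0.0517 -0.0344  0.0132]
folder [ 0.0317 -0.0347  0.0131]
folder [ 0.0051 -0.035   0.0118]
folder [-0.022  -0.0353  0.0141]
folder [-0.0517 -0.0357  0.0135]
folder [-0.0643 -0.0358  0.0126]
floor [-0.0139  0.0034  0.0046]
rim [ 0.0612 -0.0001  0.0179]
tin [0.379  0.1833 0.0204]
spool [0.4967 0.1783 0.0172]
```

The burnisher lies flat (top at 32 mm along its length), the folder lies flat (top at 13 mm), and the tin and spool haven't moved. I'll hand it in.

```bash
python3 -m inch '[0,0,0,0,0,0,0.038,0,0,0,0,0,0,0.038]'; python3 -c "
from h import *
print(ctrl.close_job())"
```

```text
clock: 21.55
tool_pos: [0.4389, -0.0155, 0.3298]
orientation: [173.4, 89.9, 0.2]
force: [-0.8, 0.5, 0.6]
opening: 0.0382
the job is handed in; nothing more can be done
None
```

I pulled the burnisher out along the bed and set it down in the stepped compartment. Then I set the bone folder down in the straight one. I handed in at about 21.6 s of the 58 s allowed, with the arm clear of everything.

**Burnisher:** its body top is at 31.5–33 mm along its length (32 mm expected). It lies 32–34 mm off the tray axis (34 mm expected), with the nose in its slot and the plug end in its own part.

**Folder:** its top is at 12–14 mm (13 mm expected). It lies 34–36 mm off the axis on the other side, turned about 0.7° from the tray and inside the compartment.

**Tin and spool:** both are where they were at the start, to within 0.2 mm.

**Shortfalls and disagreements:**
- **Grasp angle:** a grasp square to the burnisher's bed was outside the arm's joint range, so I held it about 19° off square.
- **Set-down force:** the wrist force briefly reached 50 N as the burnisher touched the floor, and 34 N for the folder. That force came through the held objects, not the gripper's body, and stayed well under the 120 N wrist limit.
- **Camera disagreement:** the top and wrist cameras placed the tray 2 mm apart sideways. I used the wrist camera's value.

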